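# Load the water-sampling kit tray

### The arm

A 6-joint arm with a two-finger parallel gripper is mounted at the origin on the work surface. World frame = base frame: x ahead of the robot, y to its left, z up, the work surface at z = 0. Lengths are in m, angles in rad, forces in N, time in s.
With the tool pointing down it reaches from about 0.25 to 0.725 m from the base axis. Payload 4 kg.
Tool frame: the origin (TCP) lies at the very end of the fingers, on their centre line; the grasp point (between the pads) lies 19 mm behind it; y points along the fingers, z is the direction in which the jaws open and shut, and the axes are right-handed (so a half turn about y gives the same grasp; the last joint's range is limited). The gripper opens to 85 mm and grips with 20 to 120 N. Pads are 22 mm wide; open, the fingers measure 114 mm over their backs; the gripper's body (76 mm by 85 mm) begins 54 mm behind the grasp point. The pads swing forward as they close: fully open they stand 13 mm farther back than shut.
Start: joints at [1.159, 0.241, 0.005, 1.335, 0, 1.571], TCP at [0.2, 0.458, 0.204] pointing down, gripper open.
Joint ranges: [-2.72, 2.72], [-1.05, 1.87], [-1.09, 1.28], [-1.99, 2.15], [-1.42, 1.44], [-3.14, 3.14]. Speed limits (rad/s): [2.79, 2.79, 3.14, 3.14, 3.14, 3.14].

### API

Orientations are given as a unit quaternion [x, y, z, w].
In Python, from workcell import bot gives the robot as it stands. The module is installed in compiled form; this text tells all that it offers.
- The arm moves only by the tool move_arm, never from a script. Its argument "increments" is a list of rows, each an object with "grip": the closure, from 0 (fully open) to 1 (shut); "linear": the shift along the tool's x, y, z scaled (see below), a list of three; "twist": the turn about the tool's y scaled (see below). A call has exactly 5 rows; each row shifts and turns the pose as measured when the row begins, along the tool's axes as they then stand; what a row does not reach is not made up. The controller multiplies each number of a shift by 0.2 m and each number of a turn by 2 rad. A row lasts 1/10 s, in which the tool goes at most 50 mm and 8.59 degrees, less where a joint would pass 70% of its speed; a pose out of reach is approached as far as the arm can. A call with a number of a shift or a turn outside -1 to 1 is refused whole. A call with a gripper value outside its range is refused whole. The fingers move at their own pace and stop on an object; the grip force is fixed at half the most. Time passes only in rows, so rows that do not move let the fingers close, or fill a call up. It gives the time, the measured TCP pose, the force and the opening at its end, in the units of the state.
- bot.get_obs(): the state, without advancing time (a new reading comes with each control period).
- bot.camera(name): name is "scene" or "top" or "wrist"; returns (picture, depth): 384x512x3 uint8, blue, green, red; 384x512 float32, m along the optical axis (not along the pixel's ray), 0 where there is no reading.
- bot.camera_params(name): a dict with "camera_matrix" (3x3 intrinsics, pixels), "rvec" (rotation vector, rad) and "tvec" (3), from world to camera coordinates, as OpenCV has them; the wrist camera has in their place "T_tool_cam" (4x4, takes a point from camera to tool coordinates, whose origin is the TCP and whose axes are the tool frame's). Camera axes: x right, y down, z forward; pixel columns grow to the right and rows downward; lengths in m; the calibration is good to about 2 mm. A picture is of the moment at which its call begins: read the wrist's pose just before it. camera_params takes no time and is no camera call.
- bot.job_done(): hands the job in, once; it reports no verdict.
The state is a dict: "clock": time; "joint_pos": joint angles; "joint_vel": joint speeds; "tau": joint torques, N m; "eef_pos": TCP position; "tool_rot": TCP orientation; "ft_force": force on the tool from outside, world axes, zero at the start; "ft_torque": the same for the moment, N m; "grip_width": finger opening in m.
Only numpy, scipy, OpenCV 4.12 (cv2) and the standard library are available. Lean on these libraries where they do the work, as an engineer would, in place of code of your own. Each camera call takes 0.05 s, during which the arm holds its last target. There are 200 camera calls.

### The job

Load the blue kit tray for the field trip: stand each of the four white plastic sample bottles on the bench upright in the foam cavity cut to its own outline and size (large round, small round, square, oblong), fully home on the cavity floor. Keep the bottles upright on the way, never lying over, and leave the foil-wrapped bottles standing where they are.

Things in the scene. Friction and masses are not known exactly. Their poses are not given: they have to be found in the camera images.
- round_large_mid (a point): White plastic sample bottle, the large round one: body 66 mm in diameter, 124 mm tall over the cap; cap 38 mm in diameter, its middle 50 mm above this point. The cap is a round cylinder 24 mm tall, on a 7 mm neck and a 13 mm shoulder; below that the body is straight. The point is the middle of the bottle, on its axis, half-way up; z runs up the bottle. Weighs 0.08 to 0.31 kg, stands loose on the bench.
- square_mid (a point): White plastic sample bottle, the square one: body 56 x 56 mm (sides along its x and y), 116 mm tall over the cap; cap 36 mm in diameter, its middle 46 mm above this point. The cap is a round cylinder 24 mm tall, on a 7 mm neck and a 13 mm shoulder; below that the body is straight. The point is the middle of the bottle, on its axis, half-way up; z runs up the bottle. Weighs 0.08 to 0.31 kg, stands loose on the bench.
- oblong_mid (a point): White plastic sample bottle, the flat oblong one: body 78 mm (along its x) by 38 mm (along its y), 110 mm tall over the cap; cap 32 mm in diameter, its middle 43 mm above this point. The cap is a round cylinder 24 mm tall, on a 7 mm neck and a 13 mm shoulder; below that the body is straight. The point is the middle of the bottle, on its axis, half-way up; z runs up the bottle. Weighs 0.08 to 0.31 kg, stands loose on the bench.
- round_small_mid (a point): White plastic sample bottle, the small round one: body 50 mm in diameter, 100 mm tall over the cap; cap 32 mm in diameter, its middle 38 mm above this point. The cap is a round cylinder 24 mm tall, on a 7 mm neck and a 13 mm shoulder; below that the body is straight. The point is the middle of the bottle, on its axis, half-way up; z runs up the bottle. Weighs 0.08 to 0.31 kg, stands loose on the bench.
- cut_round_large_floor (a point): Grey foam block 112 x 112 x 34 mm with a round cavity 74 mm across, 26 mm deep, pale floor, bevelled 3 mm at the mouth; it is cut for the round large bottle with 4 mm to spare all round. Fixed in the blue kit tray (rim 22 mm high) with the three other blocks, two by two, 116 mm apart; the tray may be turned and the blocks are shuffled. The point is the centre of the cavity floor, 14 mm above the bench; the block top is 40 mm above the bench; z is up.
- cut_square_floor (a point): Grey foam block 112 x 112 x 34 mm with a square cavity 64 x 64 mm (sides along x and y), 26 mm deep, pale floor, bevelled 3 mm at the mouth; it is cut for the square bottle with 4 mm to spare all round. Fixed in the blue kit tray (rim 22 mm high) with the three other blocks, two by two, 116 mm apart; the tray may be turned and the blocks are shuffled. The point is the centre of the cavity floor, 14 mm above the bench; the block top is 40 mm above the bench; z is up.
- cut_oblong_floor (a point): Grey foam block 112 x 112 x 34 mm with an oblong cavity 86 mm (along x) by 46 mm (along y), 26 mm deep, pale floor, bevelled 3 mm at the mouth; it is cut for the oblong bottle with 4 mm to spare all round. Fixed in the blue kit tray (rim 22 mm high) with the three other blocks, two by two, 116 mm apart; the tray may be turned and the blocks are shuffled. The point is the centre of the cavity floor, 14 mm above the bench; the block top is 40 mm above the bench; z is up.
- cut_round_small_floor (a point): Grey foam block 112 x 112 x 34 mm with a round cavity 58 mm across, 26 mm deep, pale floor, bevelled 3 mm at the mouth; it is cut for the round small bottle with 4 mm to spare all round. Fixed in the blue kit tray (rim 22 mm high) with the three other blocks, two by two, 116 mm apart; the tray may be turned and the blocks are shuffled. The point is the centre of the cavity floor, 14 mm above the bench; the block top is 40 mm above the bench; z is up.
- foil_a_mid (a point): Foil-wrapped bottle (aluminium foil from top to bottom), round, 66 mm in diameter, 125 mm tall, standing loose among or beside the white bottles; not part of the job. The point is its middle, half-way up; z is up.
- foil_b_mid (a point): Foil-wrapped bottle (aluminium foil from top to bottom), round, 66 mm in diameter, 125 mm tall, standing loose among or beside the white bottles; not part of the job. The point is its middle, half-way up; z is up.

How it is judged:
By the outcome, as a careful person would: the job done as asked, in the order asked, and still so for the second after the job is handed in, with the robot touching nothing.
It also fails if it takes over 118 s, if anything falls off the work surface, if the arm or the gripper's body presses on something with over 40 N, if the wrist force passes 120 N, or if a joint passes its speed limit or range.

## Working session

There is one attempt and no reset: what is moved stays moved. The work goes in short steps, Python scripts to look and compute and a tool call to move; the robot and the scene stay as the last step left them, time stands still between calls to the robot, and variables do not carry over. Pictures are saved under pics/ and viewed, about 12 in all and at most 16, crops included, and the job is handed in when it is done.

Besides the shell and the picture viewer there is one more tool, called as a command line: name --argument value ..., lists and objects as JSON in quotes. move_arm: Moves the arm, as the interface text tells. Its arguments: {"type":"object","properties":{"increments":{"type":"array"}},"required":["increments"]}

```bash
mkdir -p pics
cat > h.py <<'E'
import numpy as np, cv2
from workcell import bot
from scipy.spatial.transform import Rotation as R
def cam(name):
    o=bot.get_obs(); im,d=bot.camera(name); p=bot.camera_params(name); K=np.array(p["camera_matrix"])
    if name=="wrist":
        T=np.eye(4);T[:3,:3]=R.from_quat(o["tool_rot"]).as_matrix();T[:3,3]=o["eef_pos"]
        W=T@np.array(p["T_tool_cam"])
    else:
        E=np.eye(4);E[:3,:3]=cv2.Rodrigues(np.array(p["rvec"],float))[0];E[:3,3]=np.ravel(p["tvec"]);W=np.linalg.inv(E)
    return im,d,K,W
def ray(px,K,W,z):
    px=np.atleast_2d(np.array(px,float)); r=np.c_[px,np.ones(len(px))]@np.linalg.inv(K).T@W[:3,:3].T
    return W[:3,3]+r*((z-W[2,3])/r[:,2])[:,None]
def cloud(d,K,W):
    v,u=np.mgrid[:d.shape[0],:d.shape[1]]
    P=np.stack([u,v,np.ones_like(u)],-1)@np.linalg.inv(K).T*d[...,None]
    return P@W[:3,:3].T+W[:3,3]
E
python3 - <<'E'
from h import *
for n in("scene","top"):
    im,d,K,W=cam(n); cv2.imwrite(f"pics/{n}0.png",im); print(n,W[:3,3].round(3),W[:3,2].round(2),K[0,0]); np.savez(f"{n}0.npz",im=im,d=d,K=K,W=W)
o=bot.get_obs(); print({k:np.round(v,3) for k,v in o.items()}); print(R.from_quat(o["tool_rot"]).as_matrix().round(2)); print(np.round(bot.camera_params("wrist")["T_tool_cam"],3))
E
```

```text
scene [1.208 0.304 0.602] [-0.74 -0.37 -0.56] 390.0784529254432
top [ 0.425 -0.036  1.233] [ 0.09  0.02 -1.  ] 483.16950645967245
{'clock': np.float64(0.1), 'joint_pos': array([1.159, 0.241, 0.004, 1.335, 0.   , 1.571]), 'joint_vel': array([-0.001, -0.   ,  0.004,  0.001,  0.   , -0.001]), 'tau': array([ 0.0000e+00, -3.7314e+01,  2.5301e+01,  1.1000e-02,  0.0000e+00,
        0.0000e+00]), 'eef_pos': array([0.2  , 0.458, 0.203]), 'tool_rot': array([ 0.693, -0.145,  0.144, -0.692]), 'ft_force': array([ 0.418,  0.278, -1.187]), 'ft_torque': array([-0.011,  0.031, -0.008]), 'grip_width': np.float64(0.085)}
[[ 0.92 -0.    0.4 ]
 [-0.4  -0.    0.92]
 [-0.   -1.   -0.  ]]
[[-0.     0.949  0.316 -0.081]
 [-0.    -0.316  0.949 -0.171]
 [ 1.    -0.     0.    -0.001]
 [ 0.     0.     0.     1.   ]]
```

```bash
sleep 1
```

```text
(no output)
```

View pics/top0.png

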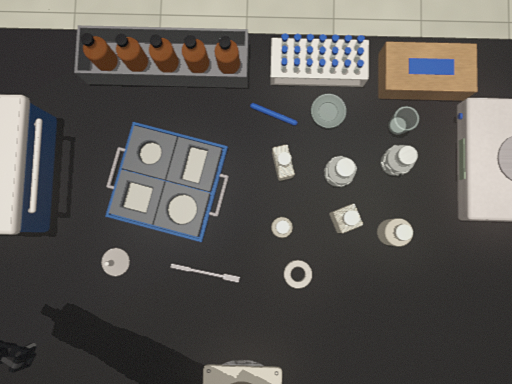

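View pics/scene0.png

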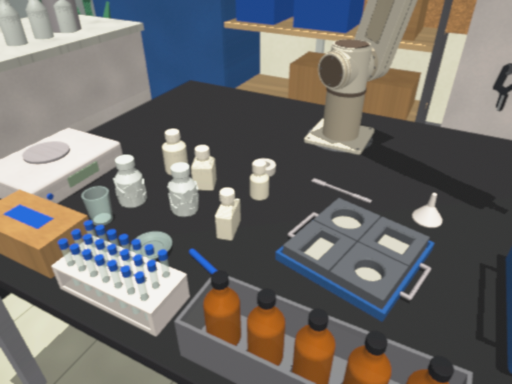

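The top view shows these bottles: oblong (283,160), square (347,218), small round (282,227), large round (398,232), foil (341,170) and (400,160). The tray cavities are small round (151,152), oblong (195,165), square (138,197) and large round (182,209).

```bash
cat > meas.py <<'E'
from h import *
f=np.load("top0.npz");im,d,K,W=f["im"],f["d"],f["K"],f["W"]
P=cloud(d,K,W); print("bench z",np.median(P[300:330,300:500,2]).round(4),"block top",P[178,160,2].round(4))
for n,(u,v),h in[("obl",(283,160),.110),("sq",(347,218),.116),("rs",(282,227),.100),("rl",(398,232),.124),("fa",(341,170),.125),("fb",(400,160),.125)]:
    Q=P[v-26:v+27,u-26:u+27]; m=Q[...,2]>h-.012
    n_,l,s,_=cv2.connectedComponentsWithStats(m.astype(np.uint8)); k=1+np.argmax(s[1:,4]); m=l==k
    c,r=cv2.minEnclosingCircle(Q[m][:,:2].astype(np.float32))
    vv,uu=np.nonzero(m); g=ray([[uu.mean()+u-26,vv.mean()+v-26]],K,W,h)[0]
    b=(Q[...,2]>.02)&(np.hypot(Q[...,0]-c[0],Q[...,1]-c[1])<.055); 
    rc=cv2.minAreaRect(Q[b][:,:2].astype(np.float32))
    print(n,"cap",np.round(c,4),round(r,4),"ray",g.round(4),"z",np.median(Q[m][:,2]).round(3),"rect",np.round(rc[0],4),np.round(rc[1],4),round(rc[2],1))
t=(P[...,2]>.032)&(P[...,2]<.05); t[:, :90]=0;t[:110]=0;t[250:]=0;t[:,240:]=0
mm=cv2.morphologyEx(t.astype(np.uint8),cv2.MORPH_OPEN,np.ones((3,3)))
cs,hi=cv2.findContours(mm,cv2.RETR_CCOMP,cv2.CHAIN_APPROX_NONE)
for c,hh in zip(cs,hi[0]):
    if cv2.contourArea(c)<200: continue
    w=ray(c[:,0],K,W,.04)[:,:2].astype(np.float32); rc=cv2.minAreaRect(w)
    print("hole" if hh[3]>=0 else "outer",c[:,0].mean(0).round(),np.round(rc[0],4),np.round(rc[1],4),round(rc[2],1),cv2.contourArea(w)*1e6//1)
# pale floor by colour
g=((im.min(2)>150)&(P[...,2]<.05)).astype(np.uint8)
for c in cv2.findContours(g,cv2.RETR_EXTERNAL,cv2.CHAIN_APPROX_NONE)[0]:
    ctr=c[:,0].mean(0)
    if cv2.contourArea(c)>200 and 90<ctr[0]<240 and 110<ctr[1]<250:
        w=ray(c[:,0],K,W,.014)[:,:2].astype(np.float32); rc=cv2.minAreaRect(w); print("floor",ctr.round(),np.round(rc[0],4),np.round(rc[1],4),round(rc[2],1))
E
python3 meas.py
```

```text
bench z 0.0003 block top 0.0265
obl cap [ 0.6    -0.0863] 0.0167 ray [ 0.5992 -0.0858  0.11  ] z 0.11 rect [ 0.6    -0.0857] [0.0785 0.0382] 14.1
sq cap [ 0.4472 -0.1481] 0.1145 ray [ 0.4652 -0.2426  0.116 ] z 0.116 rect [0. 0.] [0. 0.] 0.0
rs cap [ 0.4347 -0.0682] 0.0338 ray [ 0.4397 -0.0864  0.1   ] z 0.1 rect [ 0.4319 -0.0783] [0.0483 0.0711] 42.9
rl cap [ 0.4295 -0.208 ] 0.1723 ray [ 0.4358 -0.36    0.124 ] z 0.124 rect [0. 0.] [0. 0.] 0.0
fa cap [ 0.5092 -0.1399] 0.1338 ray [ 0.5804 -0.2256  0.125 ] z 0.125 rect [0. 0.] [0. 0.] 0.0
fb cap [ 0.5216 -0.2134] 0.2021 ray [ 0.6122 -0.368   0.125 ] z 0.125 rect [0. 0.] [0. 0.] 0.0
outer [159. 203.] [0.4915 0.2182] [0.2294 0.112 ] 76.8 24738.0
hole [182. 209.] [0.4777 0.1605] [0.0741 0.0748] 47.1 4398.0
hole [137. 197.] [0.5046 0.274 ] [0.0672 0.0683] 76.7 4241.0
outer [172. 158.] [0.6043 0.1919] [0.2294 0.1124] 76.8 24587.0
hole [195. 164.] [0.5906 0.1334] [0.0544 0.0907] 77.5 4168.0
hole [150. 152.] [0.6174 0.2475] [0.0577 0.06  ] 47.3 2712.0
floor [182. 209.] [0.4788 0.1648] [0.0685 0.0694] 47.0
floor [138. 197.] [0.505  0.2786] [0.0577 0.0632] 77.0
floor [194. 165.] [0.592  0.1385] [0.0434 0.0839] 77.0
floor [150. 153.] [0.6189 0.2535] [0.0518 0.0513] 2.7
```

```bash
sed -i 's/^P=cloud(d,K,W);/P=cloud(d,K,W); P[d<=0]=0; P[P[...,2]>.3]=0;/' meas.py; python3 meas.py | head -7
python3 - <<'E'
from h import *
f=np.load("top0.npz");im=f["im"]; cv2.imwrite("pics/crop.png",cv2.resize(im[125:265,255:435],None,fx=4,fy=4,interpolation=cv2.INTER_CUBIC))
E
```

```text
bench z 0.0003 block top 0.0265
obl cap [ 0.6    -0.0863] 0.0167 ray [ 0.5992 -0.0858  0.11  ] z 0.11 rect [ 0.6    -0.0857] [0.0785 0.0382] 14.1
sq cap [ 0.4654 -0.243 ] 0.0187 ray [ 0.4652 -0.2426  0.116 ] z 0.116 rect [ 0.4657 -0.2435] [0.0559 0.0572] 23.6
rs cap [ 0.4397 -0.0867] 0.0162 ray [ 0.4396 -0.0864  0.1   ] z 0.1 rect [ 0.4395 -0.0862] [0.0476 0.0484] 27.1
rl cap [ 0.4363 -0.3613] 0.0201 ray [ 0.4358 -0.36    0.124 ] z 0.124 rect [ 0.436  -0.3607] [0.0641 0.0654] 8.2
fa cap [ 0.5811 -0.2259] 0.0221 ray [ 0.5804 -0.2256  0.125 ] z 0.125 rect [ 0.5796 -0.2251] [0.0705 0.0661] 53.9
fb cap [ 0.6135 -0.3692] 0.0223 ray [ 0.6122 -0.3681  0.125 ] z 0.125 rect [ 0.6118 -0.3661] [0.0712 0.0634] 32.9
```

View pics/crop.png

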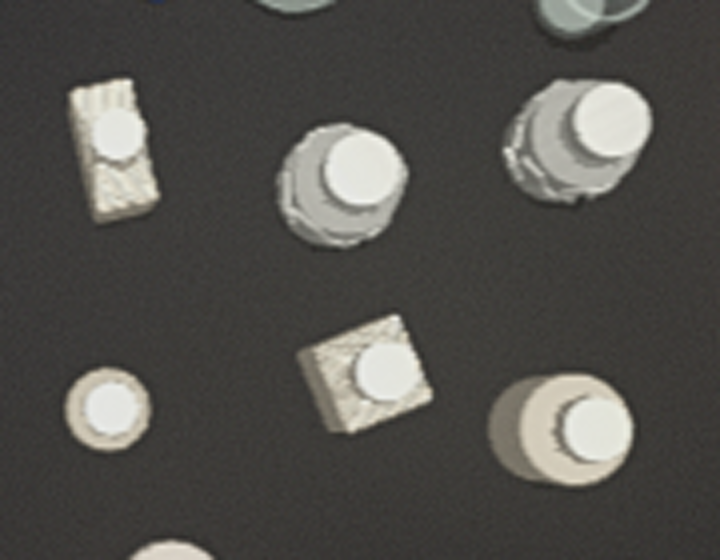

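The crop confirms the layout. The oblong's long axis is at about +14° and the square is at 23.6°. The tray is at -13.2° (mod 90). Next I move towards the large round bottle.

move_arm --increments '[{"grip":0,"linear":[0.136,-0.03,-0.164],"twist":0},{"grip":0,"linear":[0.136,-0.03,-0.164],"twist":0},{"grip":0,"linear":[0.136,-0.03,-0.164],"twist":0},{"grip":0,"linear":[0.136,-0.03,-0.164],"twist":0},{"grip":0,"linear":[0.136,-0.03,-0.164],"twist":0}]'

```text
clock: 0.6
eef_pos: [0.2586, 0.2495, 0.23]
tool_rot: [0.696, -0.142, 0.14, -0.69]
ft_force: [0.1, -0.1, 0.8]
grip_width: 0.0855
```

move_arm --increments '[{"grip":0,"linear":[0.136,-0.03,-0.164],"twist":0},{"grip":0,"linear":[0.136,-0.03,-0.164],"twist":0},{"grip":0,"linear":[0.136,-0.03,-0.164],"twist":0},{"grip":0,"linear":[0.136,0,-0.164],"twist":0},{"grip":0,"linear":[0.136,0,-0.164],"twist":0}]'

```text
clock: 1.1
eef_pos: [0.3198, 0.0371, 0.2501]
tool_rot: [0.696, -0.14, 0.139, -0.69]
ft_force: [1.5, -0.1, 0.8]
grip_width: 0.0853
```

```bash
cat > go.py <<'E'
# usage: go.py x y z [yaw_deg]: shift left, in move units (total), in tool axes
import sys; from h import *
o=bot.get_obs(); M=R.from_quat(o["tool_rot"]).as_matrix(); p=np.array(o["eef_pos"])
t=np.array([float(a) for a in sys.argv[1:4]]); yaw=np.degrees(np.arctan2(M[1,2],M[0,2]))
print("t",round(float(o["clock"]),2),"p",p.round(4),"yaw",yaw.round(1),"w",round(float(o["grip_width"]),4),"F",np.round(o["ft_force"],1),"q1,q6",np.round(np.array(o["joint_pos"])[[0,5]],2))
dl=M.T@(t-p)/.2
print("units",dl.round(3),"rows@.2",round(np.linalg.norm(dl)/.2,1))
if len(sys.argv)>4: print("twist units",round(-np.radians((float(sys.argv[4])-yaw+180)%360-180)/2,3))
E
python3 go.py .436 -.3605 .25
```

```text
t 1.1 p [0.3198 0.0371 0.2501] yaw 67.2 w 0.0853 F [ 1.5 -0.1  0.8] q1,q6 [0.12 0.52]
units [ 1.306  0.016 -1.608] rows@.2 10.4
```

Tracking is accurate. Continuing to above the large round bottle.

move_arm --increments '[{"grip":0,"linear":[0.132,0,-0.163],"twist":0},{"grip":0,"linear":[0.132,0,-0.163],"twist":0},{"grip":0,"linear":[0.132,0,-0.163],"twist":0},{"grip":0,"linear":[0.132,0,-0.163],"twist":0},{"grip":0,"linear":[0.132,0,-0.163],"twist":0}]'

```text
clock: 1.6
eef_pos: [0.3774, -0.1735, 0.2511]
tool_rot: [0.696, -0.141, 0.14, -0.69]
ft_force: [1.8, 0.5, -0.7]
grip_width: 0.085
```

move_arm --increments '[{"grip":0,"linear":[0.132,0,-0.163],"twist":0},{"grip":0,"linear":[0.132,0,-0.163],"twist":0},{"grip":0,"linear":[0.132,0,-0.163],"twist":0},{"grip":0,"linear":[0.132,0,-0.163],"twist":0},{"grip":0,"linear":[0.132,0,-0.163],"twist":0}]'

```text
clock: 2.1
eef_pos: [0.4346, -0.3838, 0.2497]
tool_rot: [0.694, -0.143, 0.14, -0.691]
ft_force: [0.5, -0.7, 0.8]
grip_width: 0.0854
```

```bash
cat > w.py <<'E'
# wrist look: cap top centre near given xy,h
import sys; from h import *
x,y,h=map(float,sys.argv[1:4])
im,d,K,W=cam("wrist"); P=cloud(d,K,W); P[d<=0]=0
m=(abs(P[...,2]-h)<.006)&(np.hypot(P[...,0]-x,P[...,1]-y)<.04)
if m.sum()>50:
    c,r=cv2.minEnclosingCircle(P[m][:,:2].astype(np.float32)); v,u=np.nonzero(m)
    print("cap",np.round(c,4),round(r,4),"z",np.median(P[m][:,2]).round(4),"raymean",ray([[u.mean(),v.mean()]],K,W,h)[0].round(4),"pix",u.mean().round(),v.mean().round())
else: print("no cap",m.sum())
if len(sys.argv)>4: cv2.imwrite("pics/"+sys.argv[4]+".png",im)
E
python3 go.py .436 -.3605 .25;python3 w.py .436 -.36 .124 w1
```

```text
t 2.1 p [ 0.4346 -0.3838  0.2497] yaw 66.9 w 0.0854 F [ 0.5 -0.7  0.8] q1,q6 [-0.72 -0.32]
units [-0.039 -0.002  0.11 ] rows@.2 0.6
cap [ 0.435 -0.362] 0.0198 z 0.1253 raymean [ 0.4341 -0.3617  0.124 ] pix 274.0 162.0
```

View pics/w1.png

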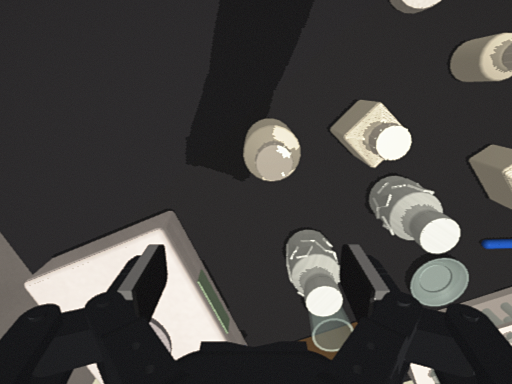

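The wrist picture shows the large round's cap at (274,162), between the jaws with clear space around it. Descending.

move_arm --increments '[{"grip":0,"linear":[-0.04,0,0.106],"twist":0},{"grip":0,"linear":[0,0,0],"twist":0},{"grip":0,"linear":[0,0.2,0],"twist":0},{"grip":0,"linear":[0,0.2,0],"twist":0},{"grip":0,"linear":[0,0,0],"twist":0}]'

```text
clock: 2.65
eef_pos: [0.4354, -0.3706, 0.1611]
tool_rot: [0.695, -0.147, 0.141, -0.69]
ft_force: [-0.4, 0.7, -0.1]
grip_width: 0.0853
```

```bash
python3 go.py .4352 -.361 .097; python3 w.py .436 -.36 .124
```

```text
t 2.65 p [ 0.4354 -0.3706  0.1611] yaw 66.5 w 0.0853 F [-0.4  0.7 -0.1] q1,q6 [-0.7  -0.29]
units [-0.018  0.32   0.047] rows@.2 1.6
cap [ 0.435  -0.3619] 0.0198 z 0.1253 raymean [ 0.4337 -0.3615  0.124 ] pix 265.0 195.0
```

move_arm --increments '[{"grip":0,"linear":[-0.018,0,0.045],"twist":0},{"grip":0,"linear":[0,0.15,0],"twist":0},{"grip":0,"linear":[0,0.12,0],"twist":0},{"grip":0,"linear":[0,0.04,0],"twist":0},{"grip":0,"linear":[0,0,0],"twist":0}]'

```text
clock: 3.2
eef_pos: [0.4438, -0.3653, 0.1138]
tool_rot: [0.699, -0.139, 0.149, -0.686]
ft_force: [0.2, 0.6, 0.2]
grip_width: 0.0854
```

```bash
python3 go.py .4352 -.361 .097
```

```text
t 3.2 p [ 0.4438 -0.3653  0.1138] yaw 66.5 w 0.0854 F [0.2 0.6 0.2] q1,q6 [-0.68 -0.27]
units [-0.049  0.083  0.004] rows@.2 0.5
```

```bash
python3 -c "
from h import *
o=bot.get_obs();print(R.from_quat(o['tool_rot']).as_matrix().round(3),np.round(o['joint_pos'],3),np.round(o['joint_vel'],3),o['ft_force'])"
```

```text
[[ 0.917  0.011  0.398]
 [-0.398 -0.021  0.917]
 [ 0.018 -1.    -0.015]] [-0.683  0.422  0.022  1.149 -0.01  -0.274] [ 0.006 -0.023  0.027  0.017  0.002  0.002] [0.15143817 0.61559623 0.23340541]
```

move_arm --increments '[{"grip":0,"linear":[0,0,0],"twist":0},{"grip":0,"linear":[0,0,0],"twist":0},{"grip":0,"linear":[0,0,0],"twist":0},{"grip":0,"linear":[0,0,0],"twist":0},{"grip":0,"linear":[0,0,0],"twist":0}]'

```text
clock: 3.7
eef_pos: [0.4472, -0.3675, 0.1207]
tool_rot: [0.701, -0.135, 0.152, -0.684]
ft_force: [-0.0, 0.1, -0.0]
grip_width: 0.085
```

```bash
python3 -c "
from h import *
o=bot.get_obs();print(R.from_quat(o['tool_rot']).as_matrix().round(3),np.round(o['joint_pos'],3),np.round(o['joint_vel'],3),o['ft_force'])"; python3 go.py .4352 -.361 .097 66.4
```

```text
[[ 0.917  0.019  0.398]
 [-0.397 -0.028  0.917]
 [ 0.028 -0.999 -0.018]] [-0.682  0.415  0.031  1.154 -0.01  -0.273] [ 0.    -0.004  0.006  0.004  0.    -0.001] [-0.02415951  0.09025902 -0.04503093]
t 3.7 p [ 0.4472 -0.3675  0.1207] yaw 66.5 w 0.085 F [-0.   0.1 -0. ] q1,q6 [-0.68 -0.27]
units [-0.071  0.116  0.008] rows@.2 0.7
twist units 0.001
```

move_arm --increments '[{"grip":0,"linear":[-0.02,0.03,0.002],"twist":0},{"grip":0,"linear":[-0.02,0.03,0.002],"twist":0},{"grip":0,"linear":[-0.02,0.03,0.002],"twist":0},{"grip":0,"linear":[-0.02,0.03,0.002],"twist":0},{"grip":0,"linear":[-0.01,0.01,0.001],"twist":0}]'

```text
clock: 4.2
eef_pos: [0.4299, -0.3584, 0.0914]
tool_rot: [0.7, -0.136, 0.152, -0.684]
ft_force: [0.5, 0.4, -0.4]
grip_width: 0.0852
```

```bash
cat >> go.py <<'E'
print("ytool",M[:,1].round(3),"qd",np.abs(o["joint_vel"]).max().round(3))
E
python3 go.py .4352 -.361 .097 66.4
```

```text
t 4.2 p [ 0.4299 -0.3584  0.0914] yaw 66.5 w 0.0852 F [ 0.5  0.4 -0.4] q1,q6 [-0.69 -0.28]
units [ 0.03  -0.027 -0.002] rows@.2 0.2
twist units 0.001
ytool [ 0.018 -0.027 -0.999] qd 0.092
```

move_arm --increments '[{"grip":0,"linear":[0.012,-0.01,0],"twist":0},{"grip":0,"linear":[0.012,-0.01,0],"twist":0},{"grip":0,"linear":[0.004,-0.004,0],"twist":0},{"grip":0,"linear":[0,0,0],"twist":0},{"grip":0,"linear":[0,0,0],"twist":0}]'

```text
clock: 4.7
eef_pos: [0.4356, -0.3608, 0.0968]
tool_rot: [0.7, -0.136, 0.152, -0.684]
ft_force: [-0.6, -0.2, 0.5]
grip_width: 0.085
```

```bash
python3 go.py .4352 -.361 .097 66.4; python3 w.py .436 -.36 .124
```

```text
t 4.7 p [ 0.4356 -0.3608  0.0968] yaw 66.5 w 0.085 F [-0.6 -0.2  0.5] q1,q6 [-0.69 -0.28]
units [-0.001 -0.001 -0.002] rows@.2 0.0
twist units 0.001
ytool [ 0.018 -0.027 -0.999] qd 0.008
cap [ 0.4347 -0.3622] 0.0201 z 0.1252 raymean [ 0.433  -0.3612  0.124 ] pix 251.0 243.0
```

move_arm --increments '[{"grip":1,"linear":[0,0,0],"twist":0},{"grip":1,"linear":[0,0,0],"twist":0},{"grip":1,"linear":[0,0,0],"twist":0},{"grip":1,"linear":[0,0,0],"twist":0},{"grip":1,"linear":[0,0,0],"twist":0}]'

```text
clock: 5.25
eef_pos: [0.4378, -0.3603, 0.0991]
tool_rot: [0.7, -0.133, 0.153, -0.685]
ft_force: [1.3, 5.6, 17.2]
grip_width: 0.0126
```

move_arm --increments '[{"grip":1,"linear":[0,0,0],"twist":0},{"grip":1,"linear":[0,0,0],"twist":0},{"grip":1,"linear":[0,0,0],"twist":0},{"grip":1,"linear":[0,0,0],"twist":0},{"grip":1,"linear":[0,0,0],"twist":0}]'

```text
clock: 5.75
eef_pos: [0.4391, -0.3605, 0.1011]
tool_rot: [0.7, -0.132, 0.155, -0.685]
ft_force: [0.3, -0.1, -0.0]
grip_width: -0.0002
```

```bash
python3 go.py .4352 -.361 .26 66.4
```

```text
t 5.75 p [ 0.4391 -0.3605  0.1011] yaw 66.6 w -0.0002 F [ 0.3 -0.1 -0. ] q1,q6 [-0.68 -0.28]
units [ 0.012 -0.794 -0.022] rows@.2 4.0
twist units 0.002
ytool [ 0.027 -0.028 -0.999] qd 0.005
```

```bash
python3 w.py .436 -.36 .124 w2
```

```text
cap [ 0.435  -0.3617] 0.0201 z 0.1252 raymean [ 0.427  -0.3591  0.124 ] pix 247.0 223.0
```

View pics/w2.png

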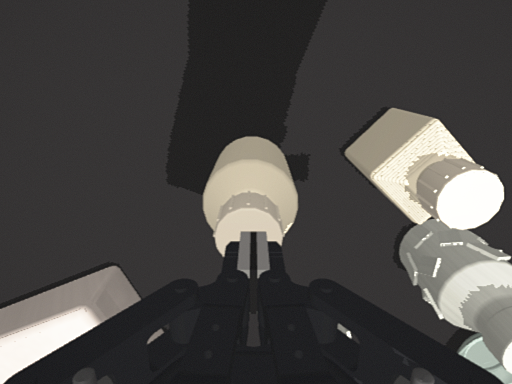

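Run:
```python
from h import *
im,d,K,W=cam("wrist"); P=cloud(d,K,W); o=bot.get_obs();M=R.from_quat(o["tool_rot"]).as_matrix()
Q=(P-o["eef_pos"])@M
print(K.round(1)[:2])
for v in range(180,330,8): print(v,[ (d[v,u].round(3),*P[v,u].round(3),"|",*Q[v,u].round(3)) for u in (232,247,258)])
```

```text
[[301.9   0.  253. ]
 [  0.  301.9 186.6]]
180 [(np.float32(0.191), np.float64(0.411), np.float64(-0.364), np.float64(0.089), '|', np.float64(-0.025), np.float64(0.011), np.float64(-0.014)), (np.float32(0.189), np.float64(0.414), np.float64(-0.355), np.float64(0.091), '|', np.float64(-0.025), np.float64(0.009), np.float64(-0.004)), (np.float32(0.189), np.float64(0.417), np.float64(-0.348), np.float64(0.091), '|', np.float64(-0.025), np.float64(0.009), np.float64(0.003))]
188 [(np.float32(0.189), np.float64(0.415), np.float64(-0.365), np.float64(0.092), '|', np.float64(-0.02), np.float64(0.008), np.float64(-0.014)), (np.float32(0.187), np.float64(0.418), np.float64(-0.356), np.float64(0.094), '|', np.float64(-0.021), np.float64(0.006), np.float64(-0.004)), (np.float32(0.187), np.float64(0.421), np.float64(-0.35), np.float64(0.094), '|', np.float64(-0.021), np.float64(0.006), np.float64(0.003))]
196 [(np.float32(0.176), np.float64(0.415), np.float64(-0.364), np.float64(0.106), '|', np.float64(-0.02), np.float64(-0.006), np.float64(-0.013)), (np.float32(0.17), np.float64(0.417), np.floa
[... 6482 characters left out ...]
7), np.float64(0.439), np.float64(-0.363), np.float64(0.177), '|', np.float64(0.004), np.float64(-0.076), np.float64(-0.003)), (np.float32(0.119), np.float64(0.442), np.float64(-0.359), np.float64(0.176), '|', np.float64(0.005), np.float64(-0.075), np.float64(0.001))]
324 [(np.float32(0.085), np.float64(0.418), np.float64(-0.357), np.float64(0.203), '|', np.float64(-0.017), np.float64(-0.102), np.float64(-0.007)), (np.float32(0.119), np.float64(0.443), np.float64(-0.364), np.float64(0.176), '|', np.float64(0.008), np.float64(-0.075), np.float64(-0.003)), (np.float32(0.346), np.float64(0.607), np.float64(-0.429), np.float64(-0.0), '|', np.float64(0.178), np.float64(0.107), np.float64(0.005))]
```

move_arm --increments '[{"grip":1,"linear":[0,-0.08,0],"twist":0},{"grip":1,"linear":[0,-0.12,0],"twist":0},{"grip":1,"linear":[0,-0.12,0],"twist":0},{"grip":1,"linear":[0,-0.06,0],"twist":0},{"grip":1,"linear":[0,0,0],"twist":0}]'

```text
clock: 6.35
eef_pos: [0.4353, -0.3575, 0.1767]
tool_rot: [0.699, -0.134, 0.153, -0.686]
ft_force: [0.1, -0.4, -0.1]
grip_width: 0.0004
```

```bash
python3 go.py .4352 -.361 .13 66.4
cat > fing.py <<'E'
from h import *
import sys
im,d,K,W=cam("wrist"); P=cloud(d,K,W); o=bot.get_obs();M=R.from_quat(o["tool_rot"]).as_matrix()
Q=(P-o["eef_pos"])@M; m=(d>0)&(d<.2)&(abs(Q[...,2])<.06)&(P[...,2]>.14)
for u in np.unique(np.nonzero(m)[1])[::4]:
    v=np.nonzero(m[:,u])[0]; v0=v[0]
    print(u,v0,Q[v0,u].round(4),Q[v0+6,u].round(4))
cv2.imwrite("pics/"+sys.argv[1]+".png",im)
E
python3 fing.py f1 | awk '$1>150&&$1<360'
```

```text
t 6.35 p [ 0.4353 -0.3575  0.1767] yaw 66.6 w 0.0004 F [ 0.1 -0.4 -0.1] q1,q6 [-0.68 -0.28]
units [-0.     0.234 -0.013] rows@.2 1.2
twist units 0.002
ytool [ 0.022 -0.024 -0.999] qd 0.016Traceback (most recent call last):
  File "fing.py", line 7, in <module>
    print(u,v0,Q[v0,u].round(4),Q[v0+6,u].round(4))
                                ~^^^^^^^^
IndexError: index 385 is out of bounds for axis 0 with size 384
```

```bash
sed -i 's/v0+6,u\]/min(v0+6,383),u]/' fing.py
python3 fing.py f1 | awk '$1>215&&$1<290'
```

```text
219 274 [-0.0112 -0.0718 -0.0139] [-0.0104 -0.0745 -0.0137]
223 262 [-0.0061 -0.0554 -0.0141] [-0.0058 -0.0596 -0.0137]
227 245 [-0.0061 -0.0403 -0.0135] [-0.0066 -0.0468 -0.013 ]
231 241 [-0.0061 -0.0363 -0.0118] [-0.0068 -0.0434 -0.0113]
235 241 [-0.0065 -0.0369 -0.0098] [-0.0063 -0.0426 -0.0095]
239 241 [-0.0068 -0.0375 -0.0077] [-0.006  -0.0421 -0.0075]
243 232 [-0.0103 -0.0347 -0.0058] [-0.0098 -0.0401 -0.0056]
247 232 [-0.0105 -0.035  -0.0038] [-0.0099 -0.0401 -0.0037]
251 232 [-0.0103 -0.0346 -0.0017] [-0.0101 -0.0406 -0.0017]
255 232 [-0.0105 -0.035   0.0003] [-0.0105 -0.0413  0.0002]
259 232 [-0.0101 -0.0342  0.0023] [-0.0097 -0.0397  0.0022]
263 232 [-0.01   -0.0341  0.0043] [-0.01   -0.0404  0.0041]
267 238 [-0.0104 -0.0412  0.0061] [-0.0099 -0.046   0.0059]
271 241 [-0.0065 -0.0369  0.0083] [-0.0062 -0.0425  0.008 ]
275 241 [-0.006  -0.0362  0.0104] [-0.0066 -0.0432  0.0099]
279 244 [-0.0058 -0.0388  0.0122] [-0.0066 -0.0459  0.0116]
283 256 [-0.0057 -0.0498  0.0132] [-0.0063 -0.0557  0.0126]
287 274 [-0.0112 -0.0718  0.0125] [-0.0117 -0.0763  0.012 ]
```

View pics/f1.png

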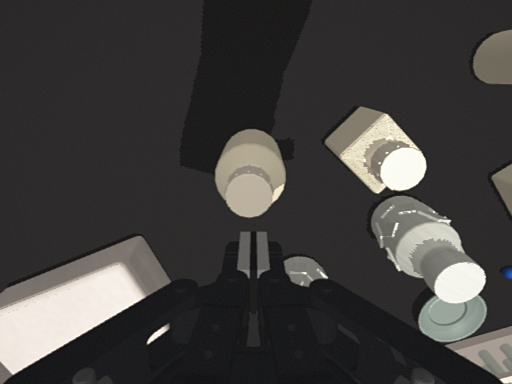

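The shut fingertips lie about 30 mm behind the reported TCP: finger edge at tool y≈-0.034, and they closed on top of the cap, now at (250,195). The bottle is unharmed. I open and go about 35 mm lower than before.

move_arm --increments '[{"grip":0,"linear":[0,0,0],"twist":0},{"grip":0,"linear":[0,0,0],"twist":0},{"grip":0,"linear":[0,0,0],"twist":0},{"grip":0,"linear":[0,0,0],"twist":0},{"grip":0,"linear":[0,0,0],"twist":0}]'

```text
clock: 6.95
eef_pos: [0.4325, -0.3553, 0.1702]
tool_rot: [0.697, -0.138, 0.149, -0.687]
ft_force: [0.7, 1.1, -0.2]
grip_width: 0.0726
```

```bash
python3 go.py .436 -.362 .062; python3 fing.py f2 | awk '$1>90&&$1<410&&$2<300'|awk 'NR%2'
```

```text
t 6.95 p [ 0.4325 -0.3553  0.1702] yaw 66.6 w 0.0726 F [ 0.7  1.1 -0.2] q1,q6 [-0.68 -0.28]
units [ 0.019  0.542 -0.018] rows@.2 2.7
ytool [ 0.013 -0.017 -1.   ] qd 0.005
107 299 [-0.0072 -0.0796 -0.0538] [-0.0075 -0.0831 -0.0522]
115 290 [-0.0117 -0.0804 -0.0499] [-0.0117 -0.0836 -0.0485]
123 285 [-0.012  -0.0779 -0.048 ] [-0.0136 -0.0834 -0.0456]
131 279 [-0.0064 -0.0663 -0.0503] [-0.0136 -0.0801 -0.0441]
139 266 [-0.0072 -0.0583 -0.0498] [-0.0068 -0.0622 -0.0484]
147 255 [-0.0062 -0.0476 -0.05  ] [-0.007  -0.0541 -0.0478]
155 250 [-0.0071 -0.0446 -0.0471] [-0.0068 -0.0495 -0.0456]
163 243 [-0.0109 -0.0449 -0.0429] [-0.011  -0.0504 -0.0413]
171 240 [-0.0112 -0.0424 -0.0397] [-0.011  -0.0478 -0.0383]
179 240 [-0.0104 -0.0409 -0.0363] [-0.0069 -0.0405 -0.0367]
327 240 [-0.0095 -0.0393  0.0356] [-0.006  -0.0389  0.036 ]
335 240 [-0.011  -0.0421  0.0387] [-0.011  -0.0478  0.0372]
343 241 [-0.0106 -0.0424  0.0425] [-0.0108 -0.0484  0.0408]
351 250 [-0.0067 -0.0441  0.0462] [-0.0107 -0.056   0.0421]
359 254 [-0.0071 -0.0482  0.0486] [-0.0071 -0.0534  0.0468]
367 265 [-0.0058 -0.0553  0.0499] [-0.007  -0.0617  0.0475]
375 277 [-0.0063 -0.0649  0.0497] [-0.0116 -0.0762  0.0447]
383 285 [-0.0121 -0.078   0.0469] [-0.0123 -0.0817  0.0453]
391 289 [-0.0117 -0.0798  0.049 ] [-0.0119 -0.0833  0.0475]
399 299 [-0.0068 -0.0791  0.053 ] [-0.0069 -0.0824  0.0515]
```

move_arm --increments '[{"grip":0,"linear":[0.01,0.04,-0.01],"twist":0},{"grip":0,"linear":[0.01,0.08,-0.008],"twist":0},{"grip":0,"linear":[0,0.1,0],"twist":0},{"grip":0,"linear":[0,0.1,0],"twist":0},{"grip":0,"linear":[0,0.07,0],"twist":0}]'

```text
clock: 7.5
eef_pos: [0.4382, -0.3641, 0.0909]
tool_rot: [0.698, -0.135, 0.151, -0.686]
ft_force: [-0.3, -0.1, -0.4]
grip_width: 0.0855
```

move_arm --increments '[{"grip":0,"linear":[0,0.05,0],"twist":0},{"grip":0,"linear":[0,0.03,0],"twist":0},{"grip":0,"linear":[0,0.02,0],"twist":0},{"grip":0,"linear":[0,0.01,0],"twist":0},{"grip":0,"linear":[0,0,0],"twist":0}]'

```text
clock: 8.0
eef_pos: [0.4375, -0.364, 0.0649]
tool_rot: [0.698, -0.137, 0.15, -0.687]
ft_force: [-0.6, -0.3, -0.3]
grip_width: 0.0853
```

```bash
python3 go.py .436 -.362 .062
```

```text
t 8.0 p [ 0.4375 -0.364   0.0649] yaw 66.6 w 0.0853 F [-0.6 -0.3 -0.3] q1,q6 [-0.69 -0.28]
units [-0.011  0.014  0.006] rows@.2 0.1
ytool [ 0.016 -0.019 -1.   ] qd 0.008
```

move_arm --increments '[{"grip":0,"linear":[-0.008,0.01,0.004],"twist":0},{"grip":1,"linear":[0,0,0],"twist":0},{"grip":1,"linear":[0,0,0],"twist":0},{"grip":1,"linear":[0,0,0],"twist":0},{"grip":1,"linear":[0,0,0],"twist":0}]'

```text
clock: 8.5
eef_pos: [0.4378, -0.3638, 0.0653]
tool_rot: [0.699, -0.135, 0.152, -0.686]
ft_force: [1.1, -0.7, -1.2]
grip_width: 0.0363
```

move_arm --increments '[{"grip":1,"linear":[0,0,0],"twist":0},{"grip":1,"linear":[0,0,0],"twist":0},{"grip":1,"linear":[0,-0.02,0],"twist":0},{"grip":1,"linear":[0,-0.04,0],"twist":0},{"grip":1,"linear":[0,0,0],"twist":0}]'

```text
clock: 9.0
eef_pos: [0.4368, -0.3628, 0.0772]
tool_rot: [0.698, -0.136, 0.151, -0.686]
ft_force: [0.4, -0.7, -1.2]
grip_width: 0.0366
```

```bash
python3 go.py .436 -.362 .24; python3 w.py .436 -.362 .135 w3
```

```text
t 9.0 p [ 0.4368 -0.3628  0.0772] yaw 66.6 w 0.0366 F [ 0.4 -0.7 -1.2] q1,q6 [-0.69 -0.28]
units [ 0.015 -0.814 -0.008] rows@.2 4.1
ytool [ 0.017 -0.021 -1.   ] qd 0.018
cap [ 0.4297 -0.3593] 0.0321 z 0.1372 raymean [ 0.4319 -0.3604  0.135 ] pix 253.0 272.0
```

View pics/w3.png

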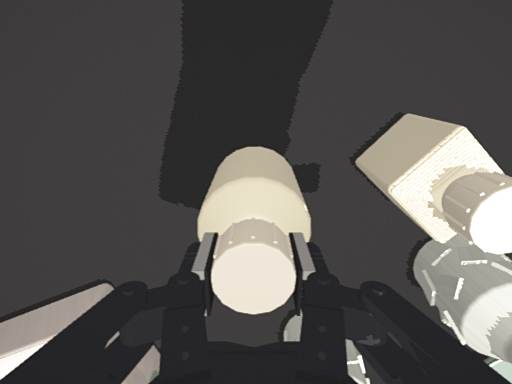

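Gripped (width 36.6 mm) and lifted, cap at (253,272). Lift on and traverse.

move_arm --increments '[{"grip":1,"linear":[0,-0.06,0],"twist":0},{"grip":1,"linear":[0,-0.14,0],"twist":0},{"grip":1,"linear":[0,-0.16,0],"twist":0},{"grip":1,"linear":[0,-0.14,0],"twist":0},{"grip":1,"linear":[-0.01,-0.1,0.03],"twist":0}]'

```text
clock: 9.55
eef_pos: [0.4322, -0.352, 0.1988]
tool_rot: [0.697, -0.14, 0.148, -0.688]
ft_force: [0.4, -1.3, -1.5]
grip_width: 0.0366
```

move_arm --increments '[{"grip":1,"linear":[-0.02,-0.05,0.06],"twist":0},{"grip":1,"linear":[-0.04,0,0.12],"twist":0},{"grip":1,"linear":[-0.06,0,0.17],"twist":0},{"grip":1,"linear":[-0.06,0,0.17],"twist":0},{"grip":1,"linear":[-0.06,0,0.17],"twist":0}]'

```text
clock: 10.05
eef_pos: [0.4447, -0.2044, 0.2121]
tool_rot: [0.697, -0.139, 0.154, -0.686]
ft_force: [0.6, 0.5, -1.7]
grip_width: 0.0366
```

move_arm --increments '[{"grip":1,"linear":[-0.06,0,0.17],"twist":0},{"grip":1,"linear":[-0.06,0,0.17],"twist":0},{"grip":1,"linear":[-0.06,0,0.17],"twist":0},{"grip":1,"linear":[-0.06,0,0.17],"twist":0},{"grip":1,"linear":[-0.06,0,0.17],"twist":0}]'

```text
clock: 10.55
eef_pos: [0.4549, -0.0142, 0.2086]
tool_rot: [0.697, -0.139, 0.153, -0.687]
ft_force: [0.5, -0.3, -2.0]
grip_width: 0.0365
```

```bash
python3 go.py .478 .161 .215
```

```text
t 10.55 p [ 0.4549 -0.0142  0.2086] yaw 66.2 w 0.0365 F [ 0.5 -0.3 -2. ] q1,q6 [-0.02  0.4 ]
units [-0.247 -0.046  0.847] rows@.2 4.4
ytool [ 0.016 -0.018 -1.   ] qd 0.845
```

move_arm --increments '[{"grip":1,"linear":[-0.05,-0.01,0.17],"twist":0},{"grip":1,"linear":[-0.05,-0.01,0.16],"twist":0},{"grip":1,"linear":[-0.04,-0.01,0.14],"twist":0},{"grip":1,"linear":[-0.03,-0.01,0.12],"twist":0},{"grip":1,"linear":[-0.02,0,0.08],"twist":0}]'

```text
clock: 11.05
eef_pos: [0.4691, 0.1347, 0.2142]
tool_rot: [0.697, -0.138, 0.149, -0.687]
ft_force: [-0.3, -0.1, -2.1]
grip_width: 0.0365
```

move_arm --increments '[{"grip":1,"linear":[-0.015,0,0.05],"twist":0},{"grip":1,"linear":[-0.005,0,0.03],"twist":0},{"grip":1,"linear":[0,0,0.01],"twist":0},{"grip":1,"linear":[0,0,0],"twist":0},{"grip":1,"linear":[0,0,0],"twist":0}]'

```text
clock: 11.55
eef_pos: [0.4704, 0.155, 0.2133]
tool_rot: [0.698, -0.138, 0.147, -0.687]
ft_force: [-0.1, 0.1, -2.7]
grip_width: 0.0363
```

```bash
cat > held.py <<'E'
# cap top of held bottle (wrist), and cavity rim via wrist depth. args: none
from h import *
im,d,K,W=cam("wrist"); P=cloud(d,K,W); o=bot.get_obs();M=R.from_quat(o["tool_rot"]).as_matrix()
Q=(P-o["eef_pos"])@M
for lab,lo,hi in(("cap",-.075,-.05),("shoulder",-.034,-.015)):
    m=(d>0)&(Q[...,1]>lo)&(Q[...,1]<hi)&(abs(Q[...,2])<.04)&(abs(Q[...,0])<.06)
    if m.sum(): print(lab,Q[m].mean(0).round(4),Q[m].min(0).round(4),Q[m].max(0).round(4))
E
python3 go.py .478 .161 .215; python3 held.py
```

```text
t 11.55 p [0.4704 0.155  0.2133] yaw 66.7 w 0.0363 F [-0.1  0.1 -2.7] q1,q6 [0.33 0.74]
units [ 0.023 -0.009  0.043] rows@.2 0.2
ytool [ 0.01  -0.018 -1.   ] qd 0.007
cap [-0.0055 -0.061  -0.0003] [-0.0218 -0.075  -0.04  ] [ 0.0176 -0.05    0.04  ]
shoulder [-0.0204 -0.0228  0.0003] [-0.0352 -0.0337 -0.032 ] [ 0.0035 -0.015   0.0324]
```

move_arm --increments '[{"grip":1,"linear":[0.014,0.03,0.024],"twist":0},{"grip":1,"linear":[0.014,0.08,0.024],"twist":0},{"grip":1,"linear":[0,0.1,0],"twist":0},{"grip":1,"linear":[0,0.1,0],"twist":0},{"grip":1,"linear":[0,0.06,0],"twist":0}]'

```text
clock: 12.1
eef_pos: [0.4843, 0.1589, 0.1383]
tool_rot: [0.697, -0.137, 0.152, -0.688]
ft_force: [-0.0, 0.9, -2.4]
grip_width: 0.0369
```

move_arm --increments '[{"grip":1,"linear":[0,0.04,0],"twist":0},{"grip":1,"linear":[0,0.02,0],"twist":0},{"grip":1,"linear":[0,0.01,0],"twist":0},{"grip":1,"linear":[0,0,0],"twist":0},{"grip":1,"linear":[0,0,0],"twist":0}]'

```text
clock: 12.6
eef_pos: [0.4844, 0.1575, 0.1217]
tool_rot: [0.697, -0.139, 0.151, -0.687]
ft_force: [1.0, 0.1, -1.6]
grip_width: 0.0364
```

```bash
python3 go.py .479 .1615 .0788
python3 - <<'E'
from h import *
im,d,K,W=cam("top"); P=cloud(d,K,W)
m=(d>0)&(np.hypot(P[...,0]-.478,P[...,1]-.16)<.06)&(P[...,2]>.1)&(P[...,2]<.3); print("n",m.sum())
cv2.imwrite("pics/t1.png",cv2.resize(im[110:300,80:290],None,fx=3.5,fy=3.0))
E
```

```text
t 12.6 p [0.4844 0.1575 0.1217] yaw 66.3 w 0.0364 F [ 1.   0.1 -1.6] q1,q6 [0.33 0.74]
units [-0.037  0.214  0.009] rows@.2 1.1
ytool [ 0.015 -0.017 -1.   ] qd 0.006
n 404
```

move_arm --increments '[{"grip":1,"linear":[-0.018,0,0.004],"twist":0},{"grip":1,"linear":[-0.016,0,0.004],"twist":0},{"grip":1,"linear":[0,0.02,0],"twist":0},{"grip":1,"linear":[0,0.03,0],"twist":0},{"grip":1,"linear":[0,0,0],"twist":0}]'

```text
clock: 13.15
eef_pos: [0.4794, 0.1626, 0.1125]
tool_rot: [0.696, -0.138, 0.152, -0.688]
ft_force: [0.7, 0.1, -1.6]
grip_width: 0.0363
```

```bash
python3 go.py .479 .1615 .0788; python3 held.py
```

```text
t 13.15 p [0.4794 0.1626 0.1125] yaw 66.3 w 0.0363 F [ 0.7  0.1 -1.6] q1,q6 [0.34 0.75]
units [-0.004  0.168 -0.005] rows@.2 0.8
ytool [ 0.018 -0.016 -1.   ] qd 0.008
cap [-0.0056 -0.0608 -0.0005] [-0.0218 -0.075  -0.04  ] [ 0.017 -0.05   0.04 ]
shoulder [-0.0204 -0.0224  0.0001] [-0.0354 -0.034  -0.0321] [ 0.0038 -0.015   0.0317]
```

Bottle is centred to about 1 mm, bottom about 48 mm up. Lowering slowly.

move_arm --increments '[{"grip":1,"linear":[-0.008,0.03,-0.004],"twist":0},{"grip":1,"linear":[0,0.04,0],"twist":0},{"grip":1,"linear":[0,0.04,0],"twist":0},{"grip":1,"linear":[0,0.02,0],"twist":0},{"grip":1,"linear":[0,0.01,0],"twist":0}]'

```text
clock: 13.7
eef_pos: [0.4782, 0.1619, 0.082]
tool_rot: [0.696, -0.138, 0.152, -0.688]
ft_force: [-0.7, -0.2, -2.4]
grip_width: 0.0364
```

```bash
python3 go.py .479 .1615 .0788
```

```text
t 13.7 p [0.4782 0.1619 0.082 ] yaw 66.3 w 0.0364 F [-0.7 -0.2 -2.4] q1,q6 [0.34 0.75]
units [ 0.004  0.016 -0.   ] rows@.2 0.1
ytool [ 0.018 -0.016 -1.   ] qd 0.056
```

move_arm --increments '[{"grip":1,"linear":[0,0.01,0],"twist":0},{"grip":1,"linear":[0,0.008,0],"twist":0},{"grip":1,"linear":[0,0,0],"twist":0},{"grip":0,"linear":[0,0,0],"twist":0},{"grip":0,"linear":[0,0,0],"twist":0}]'

```text
clock: 14.2
eef_pos: [0.4798, 0.1623, 0.0806]
tool_rot: [0.696, -0.136, 0.154, -0.688]
ft_force: [0.1, -0.7, -0.0]
grip_width: 0.0642
```

move_arm --increments '[{"grip":0,"linear":[0,0,0],"twist":0},{"grip":0,"linear":[0,0,0],"twist":0},{"grip":0,"linear":[0,0,0],"twist":0},{"grip":0,"linear":[0,-0.06,0],"twist":0},{"grip":0,"linear":[0,-0.12,0],"twist":0}]'

```text
clock: 14.7
eef_pos: [0.4768, 0.162, 0.1152]
tool_rot: [0.697, -0.138, 0.152, -0.687]
ft_force: [-0.1, -0.0, -0.4]
grip_width: 0.0854
```

move_arm --increments '[{"grip":0,"linear":[0,-0.15,0],"twist":0},{"grip":0,"linear":[0,-0.12,0],"twist":0},{"grip":0,"linear":[0,-0.06,0],"twist":0},{"grip":0,"linear":[0,0,0],"twist":0},{"grip":0,"linear":[0,0,0],"twist":0}]'

```text
clock: 15.2
eef_pos: [0.4778, 0.164, 0.1906]
tool_rot: [0.695, -0.136, 0.154, -0.689]
ft_force: [0.1, 0.6, -0.2]
grip_width: 0.0852
```

```bash
python3 go.py .4397 -.0866 .2;python3 w.py .478 .161 .138 w4
```

```text
t 15.2 p [0.4778 0.164  0.1906] yaw 66.3 w 0.0852 F [ 0.1  0.6 -0.2] q1,q6 [0.34 0.76]
units [ 0.33  -0.034 -1.224] rows@.2 6.3
ytool [ 0.024 -0.014 -1.   ] qd 0.015
cap [0.4766 0.164 ] 0.0202 z 0.1392 raymean [0.4752 0.1646 0.138 ] pix 253.0 190.0
```

View pics/w4.png

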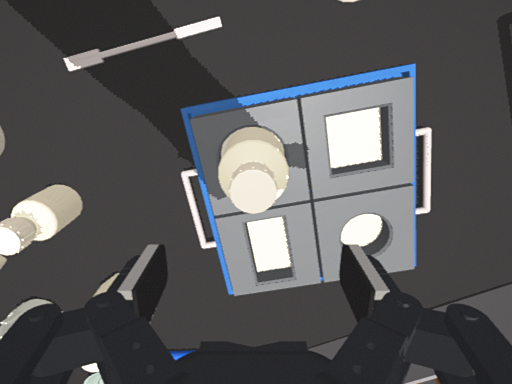

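The large round bottle is seated: cap top at z≈0.139 against 0.138 expected, pixel (253,190). Next is the small round.

move_arm --increments '[{"grip":0,"linear":[0.027,0,-0.1],"twist":0},{"grip":0,"linear":[0.046,0,-0.17],"twist":0},{"grip":0,"linear":[0.054,0,-0.2],"twist":0},{"grip":0,"linear":[0.054,0,-0.2],"twist":0},{"grip":0,"linear":[0.054,0.02,-0.2],"twist":0}]'

```text
clock: 15.75
eef_pos: [0.449, -0.0153, 0.1834]
tool_rot: [0.697, -0.134, 0.148, -0.689]
ft_force: [0.7, 1.0, -0.2]
grip_width: 0.0856
```

move_arm --increments '[{"grip":0,"linear":[0.04,0.04,-0.15],"twist":0},{"grip":0,"linear":[0.027,0.05,-0.09],"twist":0},{"grip":0,"linear":[0.015,0.05,-0.05],"twist":0},{"grip":0,"linear":[0,0.02,-0.02],"twist":0},{"grip":0,"linear":[0,0,0],"twist":0}]'

```text
clock: 16.25
eef_pos: [0.4349, -0.0852, 0.1464]
tool_rot: [0.696, -0.14, 0.148, -0.688]
ft_force: [0.7, 0.4, -0.2]
grip_width: 0.0855
```

```bash
python3 go.py .4397 -.0866 .041;python3 w.py .4397 -.0866 .1
```

```text
t 16.25 p [ 0.4349 -0.0852  0.1464] yaw 66.5 w 0.0855 F [ 0.7  0.4 -0.2] q1,q6 [-0.18  0.22]
units [0.018 0.527 0.008] rows@.2 2.6
ytool [ 0.008 -0.013 -1.   ] qd 0.006
cap [ 0.4388 -0.0865] 0.0171 z 0.1011 raymean [ 0.4376 -0.086   0.1   ] pix 255.0 200.0
```

move_arm --increments '[{"grip":0,"linear":[0.006,0.04,0.004],"twist":0},{"grip":0,"linear":[0.006,0.08,0.004],"twist":0},{"grip":0,"linear":[0,0.1,0],"twist":0},{"grip":0,"linear":[0,0.1,0],"twist":0},{"grip":0,"linear":[0,0.07,0],"twist":0}]'

```text
clock: 16.8
eef_pos: [0.4446, -0.0812, 0.0685]
tool_rot: [0.696, -0.133, 0.148, -0.69]
ft_force: [-0.6, 1.5, 0.3]
grip_width: 0.0853
```

move_arm --increments '[{"grip":0,"linear":[0,0.04,0],"twist":0},{"grip":0,"linear":[0,0.03,0],"twist":0},{"grip":0,"linear":[0,0.02,0],"twist":0},{"grip":0,"linear":[0,0,0],"twist":0},{"grip":0,"linear":[0,0,0],"twist":0}]'

```text
clock: 17.3
eef_pos: [0.4454, -0.0788, 0.0484]
tool_rot: [0.696, -0.132, 0.146, -0.69]
ft_force: [-0.0, -0.3, 0.1]
grip_width: 0.0853
```

```bash
python3 go.py .439 -.0866 .041;python3 w.py .4397 -.0866 .1
```

```text
t 17.3 p [ 0.4454 -0.0788  0.0484] yaw 67.3 w 0.0853 F [-0.  -0.3  0.1] q1,q6 [-0.17  0.23]
units [-0.015  0.037 -0.048] rows@.2 0.3
ytool [ 0.017 -0.013 -1.   ] qd 0.004
cap [ 0.4315 -0.0955] 0.0281 z 0.1011 raymean [ 0.4352 -0.0899  0.1   ] pix 223.0 264.0
```

move_arm --increments '[{"grip":0,"linear":[-0.005,0.012,-0.02],"twist":0},{"grip":0,"linear":[-0.005,0.012,-0.018],"twist":0},{"grip":0,"linear":[-0.003,0.008,-0.008],"twist":0},{"grip":0,"linear":[0,0,0],"twist":0},{"grip":0,"linear":[0,0,0],"twist":0}]'

```text
clock: 17.85
eef_pos: [0.44, -0.0878, 0.0428]
tool_rot: [0.696, -0.131, 0.147, -0.69]
ft_force: [0.2, -0.1, -0.3]
grip_width: 0.0856
```

```bash
python3 go.py .439 -.0866 .041;python3 w.py .4397 -.0866 .1
```

```text
t 17.85 p [ 0.44   -0.0878  0.0428] yaw 67.3 w 0.0856 F [ 0.2 -0.1 -0.3] q1,q6 [-0.19  0.21]
units [-0.007  0.009  0.004] rows@.2 0.1
ytool [ 0.02  -0.013 -1.   ] qd 0.005
cap [ 0.4386 -0.0868] 0.0172 z 0.1012 raymean [ 0.4367 -0.0859  0.1   ] pix 255.0 274.0
```

Centred within 1 mm. Grip and lift.

move_arm --increments '[{"grip":0,"linear":[-0.005,0.006,0.003],"twist":0},{"grip":1,"linear":[0,0,0],"twist":0},{"grip":1,"linear":[0,0,0],"twist":0},{"grip":1,"linear":[0,0,0],"twist":0},{"grip":1,"linear":[0,0,0],"twist":0}]'

```text
clock: 18.4
eef_pos: [0.4397, -0.0867, 0.0419]
tool_rot: [0.696, -0.131, 0.147, -0.69]
ft_force: [-0.5, 0.5, 1.5]
grip_width: 0.0303
```

move_arm --increments '[{"grip":1,"linear":[0,0,0],"twist":0},{"grip":1,"linear":[0,0,0],"twist":0},{"grip":1,"linear":[0,0,0],"twist":0},{"grip":1,"linear":[0,-0.03,0],"twist":0},{"grip":1,"linear":[0,-0.05,0],"twist":0}]'

```text
clock: 18.9
eef_pos: [0.4376, -0.086, 0.0571]
tool_rot: [0.696, -0.132, 0.146, -0.69]
ft_force: [-1.2, 1.0, -1.3]
grip_width: 0.0305
```

```bash
python3 go.py .6177 .2478 .2;python3 held.py
```

```text
t 18.9 p [ 0.4376 -0.086   0.0571] yaw 67.3 w 0.0305 F [-1.2  1.  -1.3] q1,q6 [-0.19  0.21]
units [ 0.202 -0.72   1.884] rows@.2 10.1
ytool [ 0.017 -0.013 -1.   ] qd 0.287
cap [-0.0055 -0.0604 -0.0005] [-0.0175 -0.075  -0.04  ] [ 0.0155 -0.05    0.04  ]
shoulder [-0.0154 -0.0216 -0.0005] [-0.0257 -0.0339 -0.0275] [-0.0035 -0.015   0.0259]
```

move_arm --increments '[{"grip":1,"linear":[0,-0.1,0],"twist":0},{"grip":1,"linear":[0,-0.15,0],"twist":0},{"grip":1,"linear":[0,-0.16,0],"twist":0},{"grip":1,"linear":[0.005,-0.13,0.04],"twist":0},{"grip":1,"linear":[0.01,-0.08,0.08],"twist":0}]'

```text
clock: 19.45
eef_pos: [0.4456, -0.0638, 0.1874]
tool_rot: [0.696, -0.134, 0.146, -0.69]
ft_force: [0.2, 0.5, -2.4]
grip_width: 0.0306
```

move_arm --increments '[{"grip":1,"linear":[0.015,-0.04,0.13],"twist":0},{"grip":1,"linear":[0.02,0,0.17],"twist":0},{"grip":1,"linear":[0.02,0,0.18],"twist":0},{"grip":1,"linear":[0.02,0,0.18],"twist":0},{"grip":1,"linear":[0.02,0,0.18],"twist":0}]'

```text
clock: 19.95
eef_pos: [0.5329, 0.086, 0.2036]
tool_rot: [0.695, -0.132, 0.153, -0.69]
ft_force: [0.4, 0.2, -1.7]
grip_width: 0.0303
```

```bash
python3 go.py .6177 .2478 .2
```

```text
t 19.95 p [0.5329 0.086  0.2036] yaw 66.7 w 0.0303 F [ 0.4  0.2 -1.7] q1,q6 [0.17 0.58]
units [0.069 0.019 0.911] rows@.2 4.6
ytool [ 0.028 -0.014 -1.   ] qd 0.631
```

move_arm --increments '[{"grip":1,"linear":[0.015,0,0.17],"twist":0},{"grip":1,"linear":[0.015,0,0.17],"twist":0},{"grip":1,"linear":[0.015,0,0.15],"twist":0},{"grip":1,"linear":[0.01,0,0.12],"twist":0},{"grip":1,"linear":[0.005,0,0.09],"twist":0}]'

```text
clock: 20.45
eef_pos: [0.6017, 0.2181, 0.2052]
tool_rot: [0.695, -0.13, 0.153, -0.69]
ft_force: [-0.1, -0.2, -1.3]
grip_width: 0.0305
```

move_arm --increments '[{"grip":1,"linear":[0,0,0.06],"twist":0},{"grip":1,"linear":[0,0,0.03],"twist":0},{"grip":1,"linear":[0,0,0.01],"twist":0},{"grip":1,"linear":[0,0,0],"twist":0},{"grip":1,"linear":[0,0,0],"twist":0}]'

```text
clock: 20.95
eef_pos: [0.6095, 0.2391, 0.2048]
tool_rot: [0.696, -0.13, 0.151, -0.69]
ft_force: [-0.3, 0.2, -1.1]
grip_width: 0.0305
```

```bash
python3 go.py .6177 .2478 .2;python3 held.py
```

```text
t 20.95 p [0.6095 0.2391 0.2048] yaw 67.1 w 0.0305 F [-0.3  0.2 -1.1] q1,q6 [0.39 0.78]
units [0.02  0.024 0.056] rows@.2 0.3
ytool [ 0.028 -0.014 -1.   ] qd 0.007
cap [-0.0041 -0.061  -0.0003] [-0.0166 -0.075  -0.04  ] [ 0.0168 -0.05    0.04  ]
shoulder [-0.0145 -0.0224 -0.0002] [-0.0249 -0.0339 -0.0238] [-0.0018 -0.015   0.0235]
```

move_arm --increments '[{"grip":1,"linear":[0.006,0.03,0.03],"twist":0},{"grip":1,"linear":[0.004,0.08,0.03],"twist":0},{"grip":1,"linear":[0,0.11,0],"twist":0},{"grip":1,"linear":[0,0.11,0],"twist":0},{"grip":1,"linear":[0,0.08,0],"twist":0}]'

```text
clock: 21.5
eef_pos: [0.622, 0.248, 0.1243]
tool_rot: [0.693, -0.128, 0.155, -0.692]
ft_force: [0.2, 0.0, -1.7]
grip_width: 0.0305
```

move_arm --increments '[{"grip":1,"linear":[0,0.05,0],"twist":0},{"grip":1,"linear":[0,0.03,0],"twist":0},{"grip":1,"linear":[0,0.01,0],"twist":0},{"grip":1,"linear":[0,0,0],"twist":0},{"grip":1,"linear":[0,0,0],"twist":0}]'

```text
clock: 22.0
eef_pos: [0.6218, 0.2468, 0.1031]
tool_rot: [0.694, -0.13, 0.154, -0.691]
ft_force: [0.4, -0.1, -1.6]
grip_width: 0.0306
```

```bash
python3 go.py .6168 .2482 .056;python3 held.py
```

```text
t 22.0 p [0.6218 0.2468 0.1031] yaw 66.8 w 0.0306 F [ 0.4 -0.1 -1.6] q1,q6 [0.39 0.79]
units [-0.034  0.234 -0.004] rows@.2 1.2
ytool [ 0.034 -0.011 -0.999] qd 0.008
cap [-0.0042 -0.0609 -0.0005] [-0.0171 -0.075  -0.0397] [ 0.0167 -0.05    0.0395]
shoulder [-0.0146 -0.0222 -0.0003] [-0.025 -0.034 -0.024] [-0.0021 -0.015   0.0233]
```

move_arm --increments '[{"grip":1,"linear":[-0.017,0,-0.002],"twist":0},{"grip":1,"linear":[-0.015,0.02,-0.002],"twist":0},{"grip":1,"linear":[0,0.03,0],"twist":0},{"grip":1,"linear":[0,0.02,0],"twist":0},{"grip":1,"linear":[0,0,0],"twist":0}]'

```text
clock: 22.55
eef_pos: [0.6166, 0.2493, 0.0901]
tool_rot: [0.693, -0.128, 0.156, -0.692]
ft_force: [-0.0, -0.1, -1.1]
grip_width: 0.0305
```

```bash
python3 go.py .6168 .2482 .056
```

```text
t 22.55 p [0.6166 0.2493 0.0901] yaw 66.9 w 0.0305 F [-0.  -0.1 -1.1] q1,q6 [0.4 0.8]
units [-0.004  0.171 -0.006] rows@.2 0.9
ytool [ 0.038 -0.01  -0.999] qd 0.003
```

move_arm --increments '[{"grip":1,"linear":[-0.004,0.03,-0.004],"twist":0},{"grip":1,"linear":[0,0.04,0],"twist":0},{"grip":1,"linear":[0,0.04,0],"twist":0},{"grip":1,"linear":[0,0.02,0],"twist":0},{"grip":1,"linear":[0,0.01,0],"twist":0}]'

```text
clock: 23.05
eef_pos: [0.6164, 0.2483, 0.0589]
tool_rot: [0.693, -0.129, 0.155, -0.692]
ft_force: [-0.2, 0.3, -1.8]
grip_width: 0.0305
```

```bash
python3 go.py .6168 .2482 .056
```

```text
t 23.05 p [0.6164 0.2483 0.0589] yaw 66.8 w 0.0305 F [-0.2  0.3 -1.8] q1,q6 [0.39 0.8 ]
units [0.001 0.015 0.   ] rows@.2 0.1
ytool [ 0.037 -0.01  -0.999] qd 0.047
```

move_arm --increments '[{"grip":1,"linear":[0,0.01,0],"twist":0},{"grip":1,"linear":[0,0.007,0],"twist":0},{"grip":1,"linear":[0,0,0],"twist":0},{"grip":0,"linear":[0,0,0],"twist":0},{"grip":0,"linear":[0,0,0],"twist":0}]'

```text
clock: 23.55
eef_pos: [0.6181, 0.2485, 0.0572]
tool_rot: [0.693, -0.127, 0.157, -0.692]
ft_force: [0.4, -0.1, -0.7]
grip_width: 0.0585
```

move_arm --increments '[{"grip":0,"linear":[0,0,0],"twist":0},{"grip":0,"linear":[0,0,0],"twist":0},{"grip":0,"linear":[0,0,0],"twist":0},{"grip":0,"linear":[0,-0.06,0],"twist":0},{"grip":0,"linear":[0,-0.12,0],"twist":0}]'

```text
clock: 24.05
eef_pos: [0.6141, 0.2479, 0.0908]
tool_rot: [0.694, -0.13, 0.154, -0.691]
ft_force: [-1.1, 0.0, 0.9]
grip_width: 0.0858
```

move_arm --increments '[{"grip":0,"linear":[0,-0.16,0],"twist":0},{"grip":0,"linear":[0,-0.16,0],"twist":0},{"grip":0,"linear":[0,-0.12,0],"twist":0},{"grip":0,"linear":[0,-0.06,0],"twist":0},{"grip":0,"linear":[0,0,0],"twist":0}]'

```text
clock: 24.55
eef_pos: [0.6122, 0.25, 0.2033]
tool_rot: [-0.692, 0.127, -0.157, 0.693]
ft_force: [0.8, 0.1, -0.1]
grip_width: 0.0854
```

```bash
python3 go.py .4652 -.2428 .19;python3 w.py .617 .248 .114; python3 w.py .477 .162 .138
```

```text
t 24.55 p [0.6122 0.25   0.2033] yaw 66.8 w 0.0854 F [ 0.8  0.1 -0.1] q1,q6 [0.4 0.8]
units [ 0.291  0.055 -2.555] rows@.2 12.9
ytool [ 0.042 -0.008 -0.999] qd 0.007
cap [0.6179 0.2483] 0.0171 z 0.1152 raymean [0.6166 0.2488 0.114 ] pix 253.0 181.0
cap [0.4768 0.1643] 0.02 z 0.1392 raymean [0.4767 0.1655 0.138 ] pix 69.0 67.0
```

move_arm --increments '[{"grip":0,"linear":[0.01,0,-0.1],"twist":0},{"grip":0,"linear":[0.02,0,-0.17],"twist":0},{"grip":0,"linear":[0.025,0,-0.22],"twist":0},{"grip":0,"linear":[0.025,0,-0.22],"twist":0},{"grip":0,"linear":[0.025,0,-0.22],"twist":0}]'

```text
clock: 25.15
eef_pos: [0.5531, 0.07, 0.1912]
tool_rot: [0.695, -0.128, 0.148, -0.691]
ft_force: [0.5, 0.4, 0.5]
grip_width: 0.0855
```

move_arm --increments '[{"grip":0,"linear":[0.025,0,-0.22],"twist":0},{"grip":0,"linear":[0.025,0,-0.22],"twist":0},{"grip":0,"linear":[0.025,0,-0.22],"twist":0},{"grip":0,"linear":[0.025,0,-0.22],"twist":0},{"grip":0,"linear":[0.025,0,-0.22],"twist":0}]'

```text
clock: 25.65
eef_pos: [0.4828, -0.15, 0.1848]
tool_rot: [0.696, -0.132, 0.143, -0.691]
ft_force: [1.3, -0.3, 0.1]
grip_width: 0.085
```

```bash
python3 go.py .4652 -.2428 .19
```

```text
t 25.65 p [ 0.4828 -0.15    0.1848] yaw 67.6 w 0.085 F [ 1.3 -0.3  0.1] q1,q6 [-0.3   0.09]
units [ 0.096 -0.022 -0.462] rows@.2 2.4
ytool [ 0.014 -0.01  -1.   ] qd 0.918
```

move_arm --increments '[{"grip":0,"linear":[0.025,0,-0.15],"twist":0},{"grip":0,"linear":[0.025,0,-0.1],"twist":0},{"grip":0,"linear":[0.02,0,-0.06],"twist":0},{"grip":0,"linear":[0.01,0,-0.03],"twist":0},{"grip":0,"linear":[0,0,0],"twist":0}]'

```text
clock: 26.15
eef_pos: [0.4644, -0.2251, 0.1794]
tool_rot: [0.695, -0.139, 0.142, -0.691]
ft_force: [-0.3, -0.1, 0.8]
grip_width: 0.0851
```

```bash
python3 go.py .4648 -.2432 .057; python3 w.py .4652 -.243 .116 w5
```

```text
t 26.15 p [ 0.4644 -0.2251  0.1794] yaw 67.0 w 0.0851 F [-0.3 -0.1  0.8] q1,q6 [-0.45 -0.05]
units [ 0.034  0.613 -0.08 ] rows@.2 3.1
ytool [ 0.002 -0.006 -1.   ] qd 0.01
cap [ 0.4644 -0.2435] 0.0187 z 0.1172 raymean [ 0.4635 -0.2428  0.116 ] pix 234.0 196.0
```

View pics/w5.png

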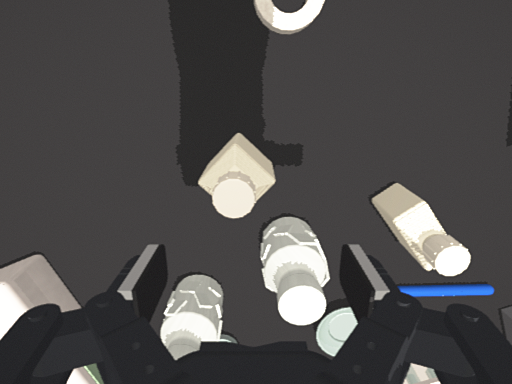

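move_arm --increments '[{"grip":0,"linear":[0.015,0.04,-0.035],"twist":0},{"grip":0,"linear":[0.015,0.08,-0.035],"twist":0},{"grip":0,"linear":[0,0.1,-0.01],"twist":0},{"grip":0,"linear":[0,0.1,0],"twist":0},{"grip":0,"linear":[0,0.08,0],"twist":0}]'

```text
clock: 26.7
eef_pos: [0.4682, -0.2401, 0.0977]
tool_rot: [0.696, -0.134, 0.141, -0.691]
ft_force: [0.7, -1.2, 0.6]
grip_width: 0.0852
```

move_arm --increments '[{"grip":0,"linear":[0,0.07,0],"twist":0},{"grip":0,"linear":[0,0.04,0],"twist":0},{"grip":0,"linear":[0,0.02,0],"twist":0},{"grip":0,"linear":[0,0.01,0],"twist":0},{"grip":0,"linear":[0,0,0],"twist":0}]'

```text
clock: 27.2
eef_pos: [0.4676, -0.2368, 0.0648]
tool_rot: [0.696, -0.134, 0.137, -0.692]
ft_force: [0.6, -0.0, 1.0]
grip_width: 0.0853
```

```bash
python3 go.py .4648 -.2434 .057; python3 w.py .4652 -.243 .116
```

```text
t 27.2 p [ 0.4676 -0.2368  0.0648] yaw 67.9 w 0.0853 F [ 0.6 -0.   1. ] q1,q6 [-0.47 -0.08]
units [-0.001  0.039 -0.035] rows@.2 0.3
ytool [ 0.003 -0.005 -1.   ] qd 0.008
cap [ 0.4589 -0.2522] 0.0289 z 0.1172 raymean [ 0.4615 -0.2458  0.116 ] pix 231.0 267.0
```

move_arm --increments '[{"grip":0,"linear":[0,0.012,-0.016],"twist":0},{"grip":0,"linear":[0,0.012,-0.014],"twist":0},{"grip":0,"linear":[0,0.008,-0.005],"twist":0},{"grip":0,"linear":[0,0,0],"twist":0},{"grip":0,"linear":[0,0,0],"twist":0}]'

```text
clock: 27.75
eef_pos: [0.4663, -0.2453, 0.0602]
tool_rot: [0.696, -0.132, 0.139, -0.692]
ft_force: [0.0, 0.3, 0.4]
grip_width: 0.0856
```

```bash
python3 go.py .4648 -.2434 .057; python3 w.py .4652 -.243 .116
```

```text
t 27.75 p [ 0.4663 -0.2453  0.0602] yaw 67.9 w 0.0856 F [0.  0.3 0.4] q1,q6 [-0.48 -0.1 ]
units [-0.011  0.016  0.006] rows@.2 0.1
ytool [ 0.008 -0.007 -1.   ] qd 0.004
cap [ 0.4644 -0.2436] 0.0193 z 0.1172 raymean [ 0.4625 -0.2429  0.116 ] pix 255.0 269.0
```

move_arm --increments '[{"grip":0,"linear":[-0.008,0.014,0.005],"twist":0},{"grip":1,"linear":[0,0,0],"twist":0},{"grip":1,"linear":[0,0,0],"twist":0},{"grip":1,"linear":[0,0,0],"twist":0},{"grip":1,"linear":[0,0,0],"twist":0}]'

```text
clock: 28.3
eef_pos: [0.4654, -0.2436, 0.0575]
tool_rot: [0.696, -0.132, 0.139, -0.692]
ft_force: [0.5, -0.3, -0.4]
grip_width: 0.0345
```

move_arm --increments '[{"grip":1,"linear":[0,0,0],"twist":0},{"grip":1,"linear":[0,0,0],"twist":0},{"grip":1,"linear":[0,0,0],"twist":0},{"grip":1,"linear":[0,-0.03,0],"twist":0},{"grip":1,"linear":[0,-0.05,0],"twist":0}]'

```text
clock: 28.8
eef_pos: [0.4635, -0.2425, 0.0724]
tool_rot: [0.696, -0.134, 0.137, -0.692]
ft_force: [-0.8, 0.1, -2.0]
grip_width: 0.0346
```

move_arm --increments '[{"grip":1,"linear":[0,-0.1,0],"twist":0},{"grip":1,"linear":[0,-0.15,0],"twist":0},{"grip":1,"linear":[0,-0.16,0],"twist":0},{"grip":1,"linear":[0,-0.13,0],"twist":0},{"grip":1,"linear":[0,-0.08,0],"twist":0}]'

```text
clock: 29.3
eef_pos: [0.4609, -0.2405, 0.2019]
tool_rot: [0.695, -0.135, 0.135, -0.693]
ft_force: [-0.2, -0.3, -1.4]
grip_width: 0.0348
```

move_arm --increments '[{"grip":1,"linear":[0,-0.04,0],"twist":0},{"grip":1,"linear":[0,0,0],"twist":0.04},{"grip":1,"linear":[0,0,0],"twist":0.06},{"grip":1,"linear":[0,0,0],"twist":0.06},{"grip":1,"linear":[0,0,0],"twist":0.06}]'

```text
clock: 29.8
eef_pos: [0.4619, -0.2408, 0.2152]
tool_rot: [0.646, -0.286, 0.292, -0.644]
ft_force: [-0.5, -0.2, -1.3]
grip_width: 0.0347
```

```bash
python3 go.py .5047 .2744 .21 31.1; python3 held.py
```

```text
t 29.8 p [ 0.4619 -0.2408  0.2152] yaw 41.8 w 0.0347 F [-0.5 -0.2 -1.3] q1,q6 [-0.48  0.36]
units [-1.779  0.012  1.876] rows@.2 12.9
twist units 0.093
ytool [ 0.006 -0.006 -1.   ] qd 1.239
cap [-0.004  -0.0609 -0.0002] [-0.0183 -0.075  -0.0397] [ 0.0184 -0.05    0.0394]
shoulder [-0.0162 -0.0221 -0.    ] [-0.0373 -0.034  -0.0365] [ 0.0035 -0.015   0.036 ]
```

move_arm --increments '[{"grip":1,"linear":[0,0,0],"twist":0.04},{"grip":1,"linear":[0,0,0],"twist":0.02},{"grip":1,"linear":[0,0,0],"twist":0.01},{"grip":1,"linear":[0,0,0],"twist":0},{"grip":1,"linear":[0,0,0],"twist":0}]'

```text
clock: 30.35
eef_pos: [0.4605, -0.24, 0.2139]
tool_rot: [0.624, -0.332, 0.335, -0.623]
ft_force: [0.1, -0.2, -1.4]
grip_width: 0.0346
```

```bash
python3 go.py .5047 .2744 .21 31.1
cat > yaw.py <<'E'
# yaw of body of held bottle, from wrist cloud of the shoulder/body points (tool frame), world angle
from h import *
import sys
im,d,K,W=cam("wrist"); P=cloud(d,K,W); o=bot.get_obs();M=R.from_quat(o["tool_rot"]).as_matrix()
Q=(P-o["eef_pos"])@M; lo,hi=float(sys.argv[1]),float(sys.argv[2])
m=(d>0)&(Q[...,1]>lo)&(Q[...,1]<hi)&(abs(Q[...,2])<.06)&(abs(Q[...,0])<.06)&(Q[...,0]<.01)
rc=cv2.minAreaRect(P[m][:,:2].astype(np.float32)); print("n",m.sum(),"rect",np.round(rc[0],4),np.round(rc[1],4),round(rc[2],1),"minus eef",(np.array(rc[0])-o["eef_pos"][:2]).round(4))
E
python3 yaw.py -.025 .06
```

```text
t 30.35 p [ 0.4605 -0.24    0.2139] yaw 33.8 w 0.0346 F [ 0.1 -0.2 -1.4] q1,q6 [-0.48  0.5 ]
units [-2.016  0.01   1.613] rows@.2 12.9
twist units 0.023
ytool [ 0.002 -0.004 -1.   ] qd 0.011
n 5869 rect [ 0.4597 -0.2391] [0.0556 0.055 ] 79.3 minus eef [-0.0008  0.0008]
```

move_arm --increments '[{"grip":1,"linear":[-0.062,-0.02,0.05],"twist":0.01},{"grip":1,"linear":[-0.11,-0.02,0.087],"twist":0.01},{"grip":1,"linear":[-0.148,-0.01,0.119],"twist":0},{"grip":1,"linear":[-0.148,0,0.119],"twist":0},{"grip":1,"linear":[-0.148,0,0.119],"twist":0}]'

```text
clock: 30.9
eef_pos: [0.4799, -0.0834, 0.2231]
tool_rot: [0.616, -0.347, 0.35, -0.614]
ft_force: [0.4, 0.1, -1.6]
grip_width: 0.0347
```

move_arm --increments '[{"grip":1,"linear":[-0.148,0,0.119],"twist":0},{"grip":1,"linear":[-0.148,0,0.119],"twist":0},{"grip":1,"linear":[-0.148,0,0.119],"twist":0},{"grip":1,"linear":[-0.148,0,0.119],"twist":0},{"grip":1,"linear":[-0.148,0,0.119],"twist":0}]'

```text
clock: 31.4
eef_pos: [0.5059, 0.1124, 0.2231]
tool_rot: [0.617, -0.345, 0.35, -0.615]
ft_force: [0.9, -0.2, -1.9]
grip_width: 0.0346
```

```bash
python3 go.py .5047 .2744 .22 31.1
```

```text
t 31.4 p [0.5059 0.1124 0.2231] yaw 31.1 w 0.0346 F [ 0.9 -0.2 -1.9] q1,q6 [0.22 1.25]
units [-0.696  0.011  0.414] rows@.2 4.1
twist units 0.0
ytool [ 0.005 -0.005 -1.   ] qd 0.736
```

move_arm --increments '[{"grip":1,"linear":[-0.14,0,0.08],"twist":0},{"grip":1,"linear":[-0.13,0,0.075],"twist":0},{"grip":1,"linear":[-0.11,0,0.065],"twist":0},{"grip":1,"linear":[-0.09,0,0.055],"twist":0},{"grip":1,"linear":[-0.065,0,0.04],"twist":0}]'

```text
clock: 31.9
eef_pos: [0.5037, 0.2457, 0.222]
tool_rot: [0.618, -0.342, 0.347, -0.617]
ft_force: [0.6, -0.2, -2.2]
grip_width: 0.0347
```

move_arm --increments '[{"grip":1,"linear":[-0.04,0,0.025],"twist":0},{"grip":1,"linear":[-0.02,0,0.01],"twist":0},{"grip":1,"linear":[-0.01,0,0],"twist":0},{"grip":1,"linear":[0,0,0],"twist":0},{"grip":1,"linear":[0,0,0],"twist":0}]'

```text
clock: 32.4
eef_pos: [0.5022, 0.2616, 0.2214]
tool_rot: [0.619, -0.342, 0.347, -0.617]
ft_force: [-0.5, -0.4, -1.8]
grip_width: 0.0344
```

```bash
python3 go.py .505 .2744 .0715 31.1; python3 yaw.py -.025 .06
```

```text
t 32.4 p [0.5022 0.2616 0.2214] yaw 31.7 w 0.0344 F [-0.5 -0.4 -1.8] q1,q6 [0.48 1.5 ]
units [-0.052  0.749  0.045] rows@.2 3.8
twist units 0.006
ytool [ 0.004 -0.006 -1.   ] qd 0.009
n 5886 rect [0.5015 0.2627] [0.0549 0.0549] 77.4 minus eef [-0.0006  0.0012]
```

move_arm --increments '[{"grip":1,"linear":[-0.022,0.03,0.02],"twist":0.005},{"grip":1,"linear":[-0.022,0.08,0.02],"twist":0},{"grip":1,"linear":[0,0.11,0],"twist":0},{"grip":1,"linear":[0,0.11,0],"twist":0},{"grip":1,"linear":[0,0.08,0],"twist":0}]'

```text
clock: 32.95
eef_pos: [0.5083, 0.2735, 0.1395]
tool_rot: [-0.613, 0.345, -0.353, 0.616]
ft_force: [0.2, -0.7, -2.0]
grip_width: 0.0344
```

move_arm --increments '[{"grip":1,"linear":[0,0.05,0],"twist":0},{"grip":1,"linear":[0,0.03,0],"twist":0},{"grip":1,"linear":[0,0.01,0],"twist":0},{"grip":1,"linear":[0,0,0],"twist":0},{"grip":1,"linear":[0,0,0],"twist":0}]'

```text
clock: 33.45
eef_pos: [0.5077, 0.2727, 0.1183]
tool_rot: [-0.614, 0.346, -0.353, 0.615]
ft_force: [0.4, -0.6, -1.3]
grip_width: 0.0346
```

```bash
python3 go.py .5053 .2735 .0715 31.1; python3 yaw.py -.025 .03
```

```text
t 33.45 p [0.5077 0.2727 0.1183] yaw 30.7 w 0.0346 F [ 0.4 -0.6 -1.3] q1,q6 [0.5  1.53]
units [-0.011  0.234 -0.01 ] rows@.2 1.2
twist units -0.003
ytool [ 0.009 -0.003 -1.   ] qd 0.007
n 5298 rect [0.507  0.2736] [0.0554 0.0548] 76.3 minus eef [-0.0008  0.0008]
```

move_arm --increments '[{"grip":1,"linear":[-0.006,0.01,-0.006],"twist":0},{"grip":1,"linear":[-0.005,0.02,-0.005],"twist":0},{"grip":1,"linear":[0,0.03,0],"twist":0},{"grip":1,"linear":[0,0.01,0],"twist":0},{"grip":1,"linear":[0,0,0],"twist":0}]'

```text
clock: 34.0
eef_pos: [0.5057, 0.2742, 0.1051]
tool_rot: [-0.613, 0.346, -0.354, 0.616]
ft_force: [-0.4, -0.6, -1.3]
grip_width: 0.0345
```

```bash
python3 go.py .5053 .2735 .0715 31.1
```

```text
t 34.0 p [0.5057 0.2742 0.1051] yaw 30.7 w 0.0345 F [-0.4 -0.6 -1.3] q1,q6 [0.5  1.54]
units [ 0.001  0.168 -0.005] rows@.2 0.8
twist units -0.003
ytool [ 0.012 -0.001 -1.   ] qd 0.006
```

move_arm --increments '[{"grip":1,"linear":[0,0.03,-0.004],"twist":0},{"grip":1,"linear":[0,0.04,0],"twist":0},{"grip":1,"linear":[0,0.04,0],"twist":0},{"grip":1,"linear":[0,0.02,0],"twist":0},{"grip":1,"linear":[0,0.01,0],"twist":0}]'

```text
clock: 34.5
eef_pos: [0.5051, 0.2736, 0.0742]
tool_rot: [-0.613, 0.346, -0.354, 0.616]
ft_force: [-0.3, -0.1, -0.9]
grip_width: 0.0346
```

```bash
python3 go.py .5053 .2735 .0715 31.1
```

```text
t 34.5 p [0.5051 0.2736 0.0742] yaw 30.7 w 0.0346 F [-0.3 -0.1 -0.9] q1,q6 [0.5  1.54]
units [0.001 0.013 0.001] rows@.2 0.1
twist units -0.003
ytool [ 0.012 -0.002 -1.   ] qd 0.051
```

move_arm --increments '[{"grip":1,"linear":[0,0.01,0],"twist":0},{"grip":1,"linear":[0,0.006,0],"twist":0},{"grip":1,"linear":[0,0,0],"twist":0},{"grip":0,"linear":[0,0,0],"twist":0},{"grip":0,"linear":[0,0,0],"twist":0}]'

```text
clock: 35.0
eef_pos: [0.5064, 0.2743, 0.0727]
tool_rot: [-0.612, 0.345, -0.354, 0.617]
ft_force: [-0.0, 0.4, 0.0]
grip_width: 0.0622
```

move_arm --increments '[{"grip":0,"linear":[0,0,0],"twist":0},{"grip":0,"linear":[0,0,0],"twist":0},{"grip":0,"linear":[0,0,0],"twist":0},{"grip":0,"linear":[0,-0.06,0],"twist":0},{"grip":0,"linear":[0,-0.12,0],"twist":0}]'

```text
clock: 35.5
eef_pos: [0.5037, 0.2731, 0.107]
tool_rot: [-0.614, 0.346, -0.353, 0.615]
ft_force: [0.2, 0.3, -0.7]
grip_width: 0.0855
```

move_arm --increments '[{"grip":0,"linear":[0,-0.16,0],"twist":0},{"grip":0,"linear":[0,-0.16,0],"twist":0},{"grip":0,"linear":[0,-0.12,0],"twist":0},{"grip":0,"linear":[0,-0.06,0],"twist":0},{"grip":0,"linear":[0,0,0],"twist":0}]'

```text
clock: 36.0
eef_pos: [0.5043, 0.2743, 0.2189]
tool_rot: [-0.611, 0.345, -0.355, 0.618]
ft_force: [0.5, 0.3, 0.0]
grip_width: 0.0853
```

```bash
python3 go.py .5995 -.0862 .19;python3 w.py .505 .274 .13
```

```text
t 36.0 p [0.5043 0.2743 0.2189] yaw 30.7 w 0.0853 F [0.5 0.3 0. ] q1,q6 [0.5  1.54]
units [ 1.792  0.15  -0.513] rows@.2 9.3
ytool [ 0.017  0.001 -1.   ] qd 0.006
cap [0.5062 0.2743] 0.0189 z 0.1312 raymean [0.5056 0.2755 0.13  ] pix 254.0 179.0
```

Square seated (cap top at 0.131 against 0.130 expected). On to the oblong.

move_arm --increments '[{"grip":0,"linear":[0.1,0,-0.03],"twist":0},{"grip":0,"linear":[0.16,0,-0.045],"twist":0},{"grip":0,"linear":[0.2,0,-0.058],"twist":0},{"grip":0,"linear":[0.2,0,-0.058],"twist":0},{"grip":0,"linear":[0.2,0,-0.058],"twist":0}]'

```text
clock: 36.55
eef_pos: [0.547, 0.1009, 0.2137]
tool_rot: [-0.615, 0.343, -0.349, 0.618]
ft_force: [-0.3, 0.6, -0.1]
grip_width: 0.0851
```

move_arm --increments '[{"grip":0,"linear":[0.2,0.02,-0.058],"twist":0},{"grip":0,"linear":[0.18,0.03,-0.052],"twist":0},{"grip":0,"linear":[0.14,0.03,-0.04],"twist":0},{"grip":0,"linear":[0.1,0.02,-0.03],"twist":0},{"grip":0,"linear":[0.07,0.02,-0.02],"twist":0}]'

```text
clock: 37.05
eef_pos: [0.5829, -0.0477, 0.1838]
tool_rot: [0.616, -0.347, 0.348, -0.616]
ft_force: [-0.0, 0.6, 0.3]
grip_width: 0.0851
```

move_arm --increments '[{"grip":0,"linear":[0.04,0.02,-0.01],"twist":0},{"grip":0,"linear":[0.02,0.01,-0.005],"twist":0},{"grip":0,"linear":[0,0,0],"twist":0},{"grip":0,"linear":[0,0,0],"twist":0},{"grip":0,"linear":[0,0,0],"twist":0}]'

```text
clock: 37.55
eef_pos: [0.5852, -0.059, 0.1747]
tool_rot: [0.616, -0.349, 0.346, -0.615]
ft_force: [0.2, -0.6, 0.5]
grip_width: 0.0857
```

```bash
python3 go.py .5995 -.0862 .051;python3 w.py .5995 -.0862 .11
```

```text
t 37.55 p [ 0.5852 -0.059   0.1747] yaw 31.1 w 0.0857 F [ 0.2 -0.6  0.5] q1,q6 [-0.1   0.93]
units [ 0.156  0.618 -0.007] rows@.2 3.2
ytool [-0.005  0.001 -1.   ] qd 0.013
cap [ 0.5999 -0.0857] 0.017 z 0.1111 raymean [ 0.5991 -0.0846  0.11  ] pix 252.0 222.0
```

move_arm --increments '[{"grip":0,"linear":[0.05,0.03,0],"twist":0},{"grip":0,"linear":[0.06,0.08,0],"twist":0},{"grip":0,"linear":[0.04,0.1,0],"twist":0},{"grip":0,"linear":[0,0.1,0],"twist":0},{"grip":0,"linear":[0,0.08,0],"twist":0}]'

```text
clock: 38.1
eef_pos: [0.6054, -0.087, 0.0946]
tool_rot: [-0.616, 0.345, -0.348, 0.617]
ft_force: [1.0, -0.1, 0.0]
grip_width: 0.0853
```

move_arm --increments '[{"grip":0,"linear":[0,0.06,0],"twist":0},{"grip":0,"linear":[0,0.04,0],"twist":0},{"grip":0,"linear":[0,0.02,0],"twist":0},{"grip":0,"linear":[0,0,0],"twist":0},{"grip":0,"linear":[0,0,0],"twist":0}]'

```text
clock: 38.6
eef_pos: [0.603, -0.0895, 0.0619]
tool_rot: [0.617, -0.349, 0.346, -0.615]
ft_force: [0.5, -0.7, -0.0]
grip_width: 0.0858
```

```bash
python3 go.py .5995 -.0862 .051;python3 w.py .5995 -.0862 .11
```

```text
t 38.6 p [ 0.603  -0.0895  0.0619] yaw 31.1 w 0.0858 F [ 0.5 -0.7 -0. ] q1,q6 [-0.15  0.88]
units [-0.023  0.055 -0.006] rows@.2 0.3
ytool [-0.005  0.    -1.   ] qd 0.004
cap [ 0.5994 -0.0859] 0.0171 z 0.1112 raymean [ 0.5987 -0.0844  0.11  ] pix 251.0 254.0
```

move_arm --increments '[{"grip":0,"linear":[-0.01,0.02,-0.003],"twist":0},{"grip":0,"linear":[-0.01,0.02,-0.003],"twist":0},{"grip":0,"linear":[0,0.01,0],"twist":0},{"grip":0,"linear":[0,0,0],"twist":0},{"grip":0,"linear":[0,0,0],"twist":0}]'

```text
clock: 39.15
eef_pos: [0.6012, -0.0862, 0.0536]
tool_rot: [0.616, -0.347, 0.347, -0.616]
ft_force: [-0.6, -0.1, 0.7]
grip_width: 0.0853
```

```bash
python3 go.py .5995 -.0862 .051;python3 w.py .5995 -.0862 .11
```

```text
t 39.15 p [ 0.6012 -0.0862  0.0536] yaw 31.2 w 0.0853 F [-0.6 -0.1  0.7] q1,q6 [-0.14  0.88]
units [-0.005  0.013 -0.007] rows@.2 0.1
ytool [-0.001 -0.    -1.   ] qd 0.004
cap [ 0.5995 -0.0858] 0.0173 z 0.1112 raymean [ 0.5985 -0.0842  0.11  ] pix 251.0 271.0
```

Grip, lift, and turn +27° about the tool axis.

move_arm --increments '[{"grip":0,"linear":[-0.004,0.012,-0.006],"twist":0},{"grip":1,"linear":[0,0,0],"twist":0},{"grip":1,"linear":[0,0,0],"twist":0},{"grip":1,"linear":[0,0,0],"twist":0},{"grip":1,"linear":[0,0,0],"twist":0}]'

```text
clock: 39.7
eef_pos: [0.6001, -0.0864, 0.0517]
tool_rot: [0.616, -0.347, 0.348, -0.616]
ft_force: [0.9, 0.9, -0.1]
grip_width: 0.0305
```

move_arm --increments '[{"grip":1,"linear":[0,0,0],"twist":0},{"grip":1,"linear":[0,0,0],"twist":0},{"grip":1,"linear":[0,0,0],"twist":0},{"grip":1,"linear":[0,-0.03,0],"twist":0},{"grip":1,"linear":[0,-0.05,0],"twist":0}]'

```text
clock: 40.2
eef_pos: [0.598, -0.0861, 0.066]
tool_rot: [0.617, -0.349, 0.346, -0.615]
ft_force: [0.7, -0.2, -1.1]
grip_width: 0.0303
```

move_arm --increments '[{"grip":1,"linear":[0,-0.1,0],"twist":0},{"grip":1,"linear":[0,-0.15,0],"twist":0},{"grip":1,"linear":[0,-0.16,0],"twist":0},{"grip":1,"linear":[0,-0.13,0],"twist":0},{"grip":1,"linear":[0,-0.08,0],"twist":0}]'

```text
clock: 40.7
eef_pos: [0.5961, -0.0857, 0.1946]
tool_rot: [0.618, -0.351, 0.344, -0.614]
ft_force: [0.2, 0.5, -2.5]
grip_width: 0.0307
```

move_arm --increments '[{"grip":1,"linear":[0,-0.04,0],"twist":0.03},{"grip":1,"linear":[0,-0.02,0],"twist":0.06},{"grip":1,"linear":[0,0,0],"twist":0.06},{"grip":1,"linear":[0,0,0],"twist":0.04},{"grip":1,"linear":[0,0,0],"twist":0.01}]'

```text
clock: 41.2
eef_pos: [0.5983, -0.0859, 0.2161]
tool_rot: [0.531, -0.467, 0.467, -0.531]
ft_force: [-0.4, -0.2, -1.9]
grip_width: 0.03
```

```bash
python3 go.py .5908 .1345 .2 3.9; python3 yaw.py -.025 .05
```

```text
t 41.2 p [ 0.5983 -0.0859  0.2161] yaw 7.4 w 0.03 F [-0.4 -0.2 -1.9] q1,q6 [-0.14  1.3 ]
units [-1.098  0.08   0.104] rows@.2 5.5
twist units 0.03
ytool [ 0. -0. -1.] qd 0.198
n 6834 rect [ 0.5985 -0.0846] [0.0372 0.0777] 81.2 minus eef [0.0003 0.0013]
```

move_arm --increments '[{"grip":1,"linear":[-0.06,0,0],"twist":0.015},{"grip":1,"linear":[-0.12,0,0.01],"twist":0.015},{"grip":1,"linear":[-0.16,0,0.015],"twist":0.005},{"grip":1,"linear":[-0.16,0,0.015],"twist":0},{"grip":1,"linear":[-0.15,0,0.01],"twist":0}]'

```text
clock: 41.75
eef_pos: [0.598, 0.0432, 0.2165]
tool_rot: [0.514, -0.486, 0.487, -0.513]
ft_force: [0.0, -0.9, -1.8]
grip_width: 0.0305
```

move_arm --increments '[{"grip":1,"linear":[-0.12,0,0.01],"twist":0},{"grip":1,"linear":[-0.09,0,0.01],"twist":0},{"grip":1,"linear":[-0.06,0,0],"twist":0},{"grip":1,"linear":[-0.03,0,0],"twist":0},{"grip":1,"linear":[0,0,0],"twist":0}]'

```text
clock: 42.25
eef_pos: [0.5972, 0.1099, 0.2165]
tool_rot: [0.517, -0.483, 0.483, -0.515]
ft_force: [0.4, -1.3, -1.5]
grip_width: 0.0303
```

```bash
python3 go.py .5908 .1345 .0655 3; python3 yaw.py -.025 .05
```

```text
t 42.25 p [0.5972 0.1099 0.2165] yaw 3.8 w 0.0303 F [ 0.4 -1.3 -1.5] q1,q6 [0.18 1.69]
units [-0.126  0.755 -0.022] rows@.2 3.8
twist units 0.007
ytool [-0.002 -0.002 -1.   ] qd 0.012
n 6851 rect [0.5977 0.1112] [0.0371 0.0776] 77.4 minus eef [0.0004 0.0018]
```

move_arm --increments '[{"grip":1,"linear":[-0.05,0,-0.01],"twist":0.005},{"grip":1,"linear":[-0.05,0.05,-0.01],"twist":0},{"grip":1,"linear":[-0.02,0.1,0],"twist":0},{"grip":1,"linear":[0,0.11,0],"twist":0},{"grip":1,"linear":[0,0.1,0],"twist":0}]'

```text
clock: 42.8
eef_pos: [0.5937, 0.1333, 0.1448]
tool_rot: [-0.511, 0.486, -0.489, 0.514]
ft_force: [0.4, 0.1, -2.0]
grip_width: 0.0304
```

move_arm --increments '[{"grip":1,"linear":[0,0.06,0],"twist":0},{"grip":1,"linear":[0,0.04,0],"twist":0},{"grip":1,"linear":[0,0.02,0],"twist":0},{"grip":1,"linear":[0,0,0],"twist":0},{"grip":1,"linear":[0,0,0],"twist":0}]'

```text
clock: 43.3
eef_pos: [0.5898, 0.1331, 0.1143]
tool_rot: [0.513, -0.488, 0.487, -0.511]
ft_force: [0.2, 0.6, -2.9]
grip_width: 0.0304
```

```bash
python3 go.py .5905 .133 .0655 3; python3 yaw.py -.025 .03
```

```text
t 43.3 p [0.5898 0.1331 0.1143] yaw 2.8 w 0.0304 F [ 0.2  0.6 -2.9] q1,q6 [0.22 1.74]
units [0.    0.244 0.004] rows@.2 1.2
twist units -0.002
ytool [-0.003 -0.002 -1.   ] qd 0.002
n 6237 rect [0.5905 0.1345] [0.037  0.0784] 76.7 minus eef [0.0006 0.0014]
```

Bottle at (0.5905, 0.1345), yaw 76.7°, matching the cavity. Lowering.

move_arm --increments '[{"grip":1,"linear":[0,0.03,0],"twist":0},{"grip":1,"linear":[0,0.04,0],"twist":0},{"grip":1,"linear":[0,0.03,0],"twist":0},{"grip":1,"linear":[0,0.01,0],"twist":0},{"grip":1,"linear":[0,0,0],"twist":0}]'

```text
clock: 43.85
eef_pos: [0.5912, 0.1333, 0.0922]
tool_rot: [-0.512, 0.487, -0.488, 0.512]
ft_force: [0.8, 0.2, -2.6]
grip_width: 0.0307
```

```bash
python3 go.py .5905 .133 .0655 3
```

```text
t 43.85 p [0.5912 0.1333 0.0922] yaw 2.8 w 0.0307 F [ 0.8  0.2 -2.6] q1,q6 [0.22 1.74]
units [ 0.001  0.134 -0.004] rows@.2 0.7
twist units -0.002
ytool [ 0.001 -0.001 -1.   ] qd 0.004
```

move_arm --increments '[{"grip":1,"linear":[0,0.03,-0.003],"twist":0},{"grip":1,"linear":[0,0.04,0],"twist":0},{"grip":1,"linear":[0,0.02,0],"twist":0},{"grip":1,"linear":[0,0.01,0],"twist":0},{"grip":1,"linear":[0,0.005,0],"twist":0}]'

```text
clock: 44.35
eef_pos: [0.5905, 0.1332, 0.0693]
tool_rot: [0.512, -0.487, 0.488, -0.512]
ft_force: [-0.4, -0.6, -2.3]
grip_width: 0.0305
```

```bash
python3 go.py .5905 .133 .0655 3
```

```text
t 44.35 p [0.5905 0.1332 0.0693] yaw 2.8 w 0.0305 F [-0.4 -0.6 -2.3] q1,q6 [0.22 1.74]
units [ 0.001  0.019 -0.   ] rows@.2 0.1
twist units -0.002
ytool [ 0.001 -0.001 -1.   ] qd 0.025
```

move_arm --increments '[{"grip":1,"linear":[0,0.01,0],"twist":0},{"grip":1,"linear":[0,0.01,0],"twist":0},{"grip":1,"linear":[0,0,0],"twist":0},{"grip":0,"linear":[0,0,0],"twist":0},{"grip":0,"linear":[0,0,0],"twist":0}]'

```text
clock: 44.85
eef_pos: [0.592, 0.1335, 0.0666]
tool_rot: [-0.511, 0.487, -0.489, 0.513]
ft_force: [-0.6, -0.4, 0.3]
grip_width: 0.0584
```

move_arm --increments '[{"grip":0,"linear":[0,0,0],"twist":0},{"grip":0,"linear":[0,0,0],"twist":0},{"grip":0,"linear":[0,0,0],"twist":0},{"grip":0,"linear":[0,-0.06,0],"twist":0},{"grip":0,"linear":[0,-0.12,0],"twist":0}]'

```text
clock: 45.35
eef_pos: [0.5896, 0.133, 0.1013]
tool_rot: [0.513, -0.488, 0.488, -0.511]
ft_force: [0.1, -0.6, 0.7]
grip_width: 0.0855
```

move_arm --increments '[{"grip":0,"linear":[0,-0.16,0],"twist":0},{"grip":0,"linear":[0,-0.16,0],"twist":0},{"grip":0,"linear":[0,-0.16,0],"twist":0},{"grip":0,"linear":[0,-0.08,0],"twist":0},{"grip":0,"linear":[0,0,0],"twist":0}]'

```text
clock: 45.85
eef_pos: [0.5912, 0.1335, 0.2257]
tool_rot: [-0.51, 0.486, -0.489, 0.514]
ft_force: [0.9, 0.2, -0.5]
grip_width: 0.0853
```

move_arm --increments '[{"grip":0,"linear":[0.1,0,0],"twist":0},{"grip":0,"linear":[0.18,0,0],"twist":0},{"grip":0,"linear":[0.18,0,0],"twist":0},{"grip":0,"linear":[0.18,0,0],"twist":0},{"grip":0,"linear":[0.14,0,0],"twist":0}]'

```text
clock: 46.35
eef_pos: [0.5985, -0.0221, 0.2241]
tool_rot: [-0.512, 0.484, -0.486, 0.517]
ft_force: [0.4, -0.4, 0.3]
grip_width: 0.0851
```

move_arm --increments '[{"grip":0,"linear":[0.08,0,0],"twist":0},{"grip":0,"linear":[0.04,0,0],"twist":0},{"grip":0,"linear":[0,0,0],"twist":0},{"grip":0,"linear":[0,0,0],"twist":0},{"grip":0,"linear":[0,0,0],"twist":0}]'

```text
clock: 46.85
eef_pos: [0.5986, -0.0482, 0.2216]
tool_rot: [-0.512, 0.486, -0.486, 0.515]
ft_force: [0.1, 0.3, -0.0]
grip_width: 0.0852
```

```bash
python3 go.py .5 0 .25
python3 - <<'E'
from h import *
im,d,K,W=cam("top"); P=cloud(d,K,W); P[d<=0]=0
for n,x,y,h in(("rl",.478,.161,.138),("rs",.6177,.248,.114),("sq",.505,.2744,.13),("obl",.5908,.1345,.124),("fa",.581,-.226,.125),("fb",.6135,-.369,.125)):
    m=(abs(P[...,2]-h)<.008)&(np.hypot(P[...,0]-x,P[...,1]-y)<.035)
    if m.sum()>20: c,r=cv2.minEnclosingCircle(P[m][:,:2].astype(np.float32)); print(n,np.round(c,4),round(r,4),np.median(P[m][:,2]).round(4),P[m][:,2].std().round(4))
    else: print(n,"not seen",m.sum())
cv2.imwrite("pics/t9.png",im); cv2.imwrite("pics/s9.png",cam("scene")[0])
E
```

```text
t 46.85 p [ 0.5986 -0.0482  0.2216] yaw 3.2 w 0.0852 F [ 0.1  0.3 -0. ] q1,q6 [-0.08  1.43]
units [-0.269 -0.142 -0.479] rows@.2 2.8
ytool [ 0.002  0.003 -1.   ] qd 0.016
rl [0.477  0.1642] 0.0197 0.1382 0.0024
rs [0.6184 0.2475] 0.0166 0.1143 0.0026
sq [0.5068 0.2743] 0.0186 0.1302 0.0022
obl [0.5915 0.1336] 0.0164 0.1243 0.0026
fa [ 0.5808 -0.2265] 0.0218 0.1253 0.0024
fb [ 0.613  -0.3694] 0.0219 0.1254 0.0023
```

View pics/t9.png

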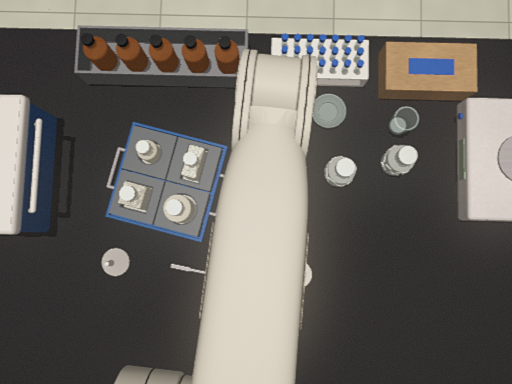

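View pics/s9.png

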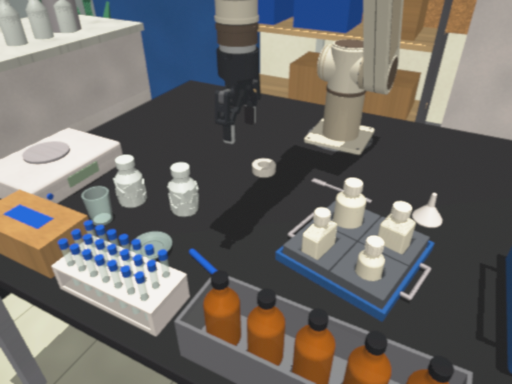

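Both views show all four bottles upright in the tray: large round (178,207), small round (147,152), square (130,193) and oblong (192,162) in the top picture. The foil bottles are where they were and the arm is clear. Handing in.

```bash
python3 -c "
from workcell import bot
print(bot.job_done())"
```

```text
the job is handed in; nothing more can be done
None
```

All four white bottles now stand upright, each in its own cavity, and the job was handed in at about 47 s of the 118 s allowed. I gripped each one by its cap and carried it upright. The square and the oblong were turned to match the tray.

**Final checks (top camera):**

| Bottle | Cap top measured (mm) | Expected if fully home (mm) |
|---|---|---|
| Large round | 138.2 | 138 |
| Small round | 114.3 | 114 |
| Square | 130.2 | 130 |
| Oblong | 124.3 | 124 |

- **Fit:** each bottle's axis is within about 3 mm of its cavity centre. The top and scene pictures show them all upright.
- **Foil bottles:** they are where they were, within 1 mm.
- **Forces:** the highest reading I saw was about 18 N, during the failed first grasp described below. I only read force at the end of each move call, so a brief higher peak between readings is possible.

**What went wrong or disagreed:**
- **First grasp failed:** the fingertips turned out to sit about 34 mm behind the stated TCP. On the first try they closed on top of the large round's cap instead of around it. The bottle did not move, and I gripped about 35 mm lower from then on.
- **Tool tilt:** the tool leaned by up to about 2.5° during moves, which did not affect the placings.
- **Camera offset:** the wrist camera read heights about 1 mm higher than the top camera.

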